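# Turn the stamp carousel and set the green stamp on the clay plate

### The arm

A 6-joint arm with a two-finger parallel gripper is mounted at the origin on the work surface. World frame = base frame: x ahead of the robot, y to its left, z up, the work surface at z = 0. Lengths are in mm, angles in rad, forces in N, time in s.
With the tool pointing down it reaches from about 300 to 825 mm from the base axis. Payload 5.4 kg.
Tool frame: the origin (TCP) lies between the finger pads; the fingertips stand 22 mm ahead of it and the grasp point (between the pads) lies 3 mm ahead of it; z points along the fingers, y is the direction in which the jaws open and shut (so a half turn about z gives the same grasp; the last joint's range is limited). The gripper opens to 92 mm and grips with 3 to 60 N. Pads are 20 mm wide; open, the fingers measure 128 mm over their backs; the gripper's body (75 mm by 189 mm) begins 69 mm behind the grasp point.
Start: joints at [1.079, 0.158, 1.597, -0, 1.386, -0.21], TCP at [159.909, 552.3, 236.601] pointing down, gripper open.
Joint ranges: [-2.91, 2.91], [-0.94, 2.29], [0.18, 2.7], [-1.29, 4.43], [0.17, 2.64], [-3, 3]. Speed limits (rad/s): [2.57, 2.57, 3.14, 3.14, 3.14, 3.14].

### API

Orientations are given as a 3x3 rotation matrix whose columns are the frame's x, y, z axes.
In Python, from workcell import ctrl, optics, boxes_of, spot_point gives the robot as it stands.
- The arm moves only by the shell command python3 -m crank 'ROWS' [OPENING]. ROWS is JSON, a list of rows, each a list of 6 numbers: the shift along the tool's x, y, z in m, then the turn, a rotation vector about the tool's x, y, z in degrees. A call has exactly 10 rows; each row shifts and turns the commanded pose from where the row before left it, along the tool's axes as they then stand; what a row does not reach is not made up. A row lasts 1/10 s, in which the tool goes at most 50 mm and 8.59 degrees, less where a joint would pass 70% of its speed; a pose out of reach is approached as far as the arm can. A call is refused whole if a number of a shift passes 0.05 or a number of a turn 8.59, either way. A call with a gripper value outside its range is refused whole. OPENING is the gripper's target within -1 to 1 (shut at 1, half-way at 0, fully open at -1), set as the call begins (- or left out, the last holds). The fingers move at their own pace and stop on an object; the grip force is fixed at half the most. Time passes only in rows, so rows that do not move let the fingers close, or fill a call up. It gives the time, the measured TCP pose, the force and the opening at its end, in the units of the state.
- ctrl.observe(): the state, without advancing time (a new reading comes with each control period).
- optics.camera(name): name is "side" or "top" or "wrist"; returns a dict with "img" (384x512x3 uint8, red, green, blue), "fovy" (degrees; the focal length in pixels is half the picture's height over the tangent of half this angle, whatever the lens; pixels are square), "cx", "cy" (the principal point, pixels), "R" (3x3) and "t" (3): a world point X has camera coordinates R X + t. Camera axes: x right, y down, z forward; pixel columns grow to the right and rows downward; lengths in mm; the calibration is good to about 2 mm. A picture is of the moment at which its call begins. There is no depth.
- ctrl.job_done(): hands the job in, once; it reports no verdict.
Trained networks look in a picture, given as the dict that the camera call returned (one of the last four; its "shot" number tells which), for a name from the list of things; names that differ only in an ending like _2 or _b are one class to them, and where a whole thing is asked for, a point or a joint stands for the part that bears it (a point fixed in the world has none). Each returns a list of dicts, best first, with "score" (0 to 1); they miss things now and then, are a little off and sometimes report something else, mostly with a low value. They report only what shows in the picture. A call takes as long as a camera call. They do not tell look-alikes from the thing itself.
- boxes_of(picture, thing): "xy" ([column, row] in pixels, amid what is visible of it).
- spot_point(picture, thing): "xy" ([column, row] in pixels: a listed point, or the origin of a listed thing).
The state is a dict: "t": time; "joints": joint angles; "joint_vel": joint speeds; "joint_efforts": joint torques, N m; "eef_pos": TCP position; "tcp_rot": TCP orientation; "ft_force": force on the tool from outside, world axes, zero at the start; "torque": the same for the moment, N m; "opening": finger opening in mm.
Only numpy, scipy, OpenCV 4.12 (cv2) and the standard library are available. Lean on these libraries where they do the work, as an engineer would, in place of code of your own. Each camera call takes 0.05 s, during which the arm holds its last target.

### The job

Turn the stamp carousel until the green-capped stamp stands at the middle of the open front, at the yellow chevron, and let the carousel come to rest. Then lift that stamp out of its leaning pocket from between its neighbours, set it down gently and upright, foot down, centred on the pale spot on the clay plate, press it down on the clay for a moment with at least 5 N, and leave it standing there. Leave the other stamps in their pockets and do not disturb the jar of brushes, cup, bottle or wooden rib.

Things in the scene. Friction and masses are not known exactly. Their poses are not given: they have to be found in the camera images.
- stand: fixed stand of the carousel: round plywood base, radius 200 mm, 12 mm thick; origin on the turning axis at table level, z up. Its -x side is the open front, marked by a small yellow chevron near the base's front edge.
- roof_edge (a point): middle of the front edge, on the underside, of the stand's clear flat roof: 60 mm in front of the turning axis, 200 mm above the table; axes as the stand. The roof is 6 mm thick and reaches from here 250 mm back (+x) and 200 mm to either side (y). It stands on 14 mm steel posts at (50, +-192) and (180, +-165) mm from this point.
- carousel_hub (a point): centre of the carousel's wooden disc (radius 185 mm) on the turning axis, on its top face, 29 mm above the table; the frame turns with the disc, z up. A dark wooden hub (radius 34 mm, 118 mm high) stands on it. Stamps by angle from the frame's +x: green 0, red 45, yellow 90, white 180, black 225, blue 315 deg; the pockets at 135 and 270 deg are empty.
- pocket (a point): centre of the inner floor of the green stamp's pocket, 78 mm from the turning axis, 18 mm above the disc; axes as carousel_hub. Eight alike square pockets stand every 45 deg round the axis, each leaning outward 30 deg from vertical (inside 40 mm wide, walls 4 mm, 60 mm deep along the lean).
- carousel (a joint): turn of the carousel since the start (rad), anticlockwise from above positive, over a full turn either way; friction (0.3 N m, 2 N at a pin) holds it where left. Eight upright steel turning pins, 14 mm thick, stand on the disc 175 mm from the axis, half-way between pockets (22.5 deg + n x 45 deg in the carousel_hub frame), each with a black 20 mm ball whose top is 72 mm above the disc.
- stamp_green_mid (a point): half-way up (62.5 mm from each end) the green-capped wooden clay stamp, 125 mm long, 0.12 kg, z axis up the stamp. From the flat foot: barrel 36 mm thick to 50 mm, handle 26 mm thick to 125 mm, its last 25 mm a green cap of the same thickness. It stands loose in its pocket (2 mm play), leaning outward 30 deg, foot on the pocket floor, handle and cap sticking out.
- stamp_green_foot (a point): centre of the green stamp's flat foot; z up the stamp
- stamp_green_top (a point): centre of the top face of the green stamp's cap; z up the stamp
- spot (a point): centre of the pale round spot (48 mm across) on the top face of the clay plate, 24 mm above the table; z up. The plate is a fixed terracotta disc of radius 110 mm on a plywood bat of radius 125 mm; the spot lies 50 mm from the plate's centre along the frame's +x. Flat grey leaf reliefs lie elsewhere on the plate.
- plate: the fixed clay plate with its bat, as above; origin under its centre at table level
- stamp_red_mid (a point): half-way up a turned wooden clay stamp with a red plastic cap, the same size as the green one; its z axis runs up the stamp. A bystander in another pocket of the carousel.
- stamp_blue_mid (a point): half-way up a turned wooden clay stamp with a blue plastic cap, the same size as the green one; its z axis runs up the stamp. A bystander in another pocket of the carousel.
- stamp_yellow_mid (a point): half-way up a turned wooden clay stamp with a yellow plastic cap, the same size as the green one; its z axis runs up the stamp. A bystander in another pocket of the carousel.
- stamp_white_mid (a point): half-way up a turned wooden clay stamp with a white plastic cap, the same size as the green one; its z axis runs up the stamp. A bystander in another pocket of the carousel.
- stamp_black_mid (a point): half-way up a turned wooden clay stamp with a black plastic cap, the same size as the green one; its z axis runs up the stamp. A bystander in another pocket of the carousel.
- brush_jar: blue ceramic jar of brushes, radius 40 mm, jar 100 mm high, brushes to about 205 mm and 55 mm from its axis; origin under its centre. Bystander.
- cup: white ceramic cup, radius 38 mm, 85 mm high; origin under its centre. Bystander.
- slip_bottle: white bottle with red cap, radius 28 mm, 140 mm high; origin under its centre. Bystander.
- rib: flat wooden rib (scraper) 100 x 50 x 8 mm lying on the table; origin under its centre, long side along x. Bystander.
Not all that is in view belongs to the job. What is shaped like the part that bears stamp_yellow_mid but pink is not meant.

How it is judged (in metres and radians):
On the way, in this order (a step that is already met when the one before it is completed fails the run):
1. the carousel is turned until the green stamp, still in its pocket, stands at the middle of the open front (within 30 mm of the stand's centre line) and the carousel is still (x of stamp_green_mid in the frame of stand below -0.09 m and y of stamp_green_mid in the frame of stand between -0.03 and 0.03 m and distance between stamp_green_mid and carousel_hub below 0.142 m and velocity of joint carousel between -0.1 and 0.1 rad/s), for 0.2 s.
2. the green stamp, upright with its foot on the pale spot, is pressed down on the clay plate with more than 4 N (horizontal distance between stamp_green_foot and spot below 0.015 m and horizontal distance between stamp_green_foot and stamp_green_top below 0.015 m and z of stamp_green_foot in the frame of spot below 0.004 m and z of stamp_green_top in the frame of spot above 0.115 m and contact force between stamp_green and plate above 4 N), for 0.1 s.
At the end, for the whole second after the job is handed in: The green stamp stands upright (top within 15 mm of being plumb over its foot), released and at rest, its foot on the clay plate within 15 mm of the centre of the pale spot; the other five stamps are in their pockets and the brush jar, cup, bottle and rib are within 25 mm of where they started (horizontal distance between stamp_green_foot and spot below 0.015 m and horizontal distance between stamp_green_foot and stamp_green_top below 0.015 m and z of stamp_green_foot in the frame of spot below 0.004 m and z of stamp_green_top in the frame of spot above 0.115 m and linear speed of stamp_green below 0.02 m/s and contact force between stamp_green and plate above 0.3 N and contact force between stamp_green and the fingers below 0.1 N and distance between each of stamp_red_mid, stamp_blue_mid, stamp_yellow_mid, stamp_white_mid, stamp_black_mid and carousel_hub below 0.152 m and distance of each of brush_jar, cup, slip_bottle, rib from where it was at the start of the episode below 0.025 m); the robot touches nothing.
It fails at once if a bystander on the table (brush jar, cup, bottle or rib) is moved more than 25 mm (distance of any of brush_jar, cup, slip_bottle, rib from where it was at the start of the episode above 0.025 m).
It fails at once if another stamp leaves its pocket (its middle shifts more than 20 mm nearer to or farther from the hub) (distance between any of stamp_red_mid, stamp_blue_mid, stamp_yellow_mid, stamp_white_mid, stamp_black_mid and carousel_hub above 0.152 m or distance between any of stamp_red_mid, stamp_blue_mid, stamp_yellow_mid, stamp_white_mid, stamp_black_mid and carousel_hub below 0.112 m).
It fails at once if the green stamp is dropped or slammed on the spot (faster than 0.2 m/s when its foot is within 4 mm of the clay there) (horizontal distance between stamp_green_foot and spot below 0.03 m and z of stamp_green_foot in the frame of spot below 0.004 m and linear speed of stamp_green above 0.2 m/s).
It also fails if it takes over 67 s, if anything falls off the work surface, if the arm or the gripper's body presses on something with over 40 N, if the wrist force passes 120 N, or if a joint passes its speed limit or range.

## Working session

There is one attempt and no reset: what is moved stays moved. The work goes in short steps, Python scripts to look and compute and a shell command to move; the robot and the scene stay as the last step left them, time stands still between calls to the robot, and variables do not carry over. Pictures are saved under pics/ and viewed, and the job is handed in when it is done.

```bash
ls; mkdir -p pics; python3 - <<'E'
from workcell import ctrl, optics, boxes_of, spot_point
import cv2
print(ctrl.observe())
for n in ["side","top","wrist"]:
    c=optics.camera(n); cv2.imwrite(f"pics/{n}0.png",cv2.resize(c["img"][:,:,::-1],(800,600),interpolation=cv2.INTER_CUBIC))
    print(n,c["fovy"],c["cx"],c["cy"],c["R"],c["t"],[k for k in c])
E
```

```text
pics
{'t': 0.0, 'joints': array([ 1.07889677e+00,  1.59023520e-01,  1.59824633e+00,  4.89808948e-06,
        1.38619348e+00, -2.10086037e-01]), 'joint_vel': array([-1.63039243e-03, -1.40348633e-03, -5.71456558e-04,  8.89648535e-05,
       -2.10430004e-03,  9.32486688e-04]), 'joint_efforts': array([-9.26111024e-04, -3.85573483e+01, -3.22105551e+01,  7.00210570e-02,
        3.81304964e-02, -1.60820468e-04]), 'eef_pos': array([159.63183446, 551.78128424, 235.62617072]), 'tcp_rot': array([[-9.60552255e-01,  2.78098142e-01, -8.87764181e-04],
       [ 2.78099279e-01,  9.60550925e-01, -1.64660556e-03],
       [ 3.94824757e-04, -1.82853726e-03, -9.99998250e-01]]), 'ft_force': array([ 0.05353771, -0.93655803, -0.88274728]), 'torque': array([0.0748587 , 0.02119434, 0.02637947]), 'opening': 91.49209571912372}
side 48.26368217801342 258.7392443225785 190.63025533246548 [[-0.87636314 -0.48165004  0.00093954]
 [-0.3073621   0.55774194 -0.77100744]
 [ 0.37083175 -0.67597128 -0.63682545]] [ 530.97049984  247.49674152 1080.78814018] ['img', 'fovy', 'cx', 'cy', 'R', 't', 'shot']
top 50.63874186994349 257.18053707423627 188.15689355332563 [[ 0.02468384 -0.99968461 -0.00462512]
 [-0.97546535 -0.02307288 -0.21894063]
 [ 0.21876487  0.00991594 -0.97572722]] [  39.6220489   579.30179618 1425.60972944] ['img', 'fovy', 'cx', 'cy', 'R', 't', 'shot']
wrist 67.29554543978408 257.49010252726464 192.1108616310127 [[ 2.78710037e-01  9.60375203e-01 -4.29352559e-04]
 [ 9.21317192e-01 -2.67248776e-01  2.82405249e-01]
 [ 2.71100254e-01 -7.91047472e-02 -9.59295101e-01]] [-575.50809737  -31.50583352  390.92672619] ['img', 'fovy', 'cx', 'cy', 'R', 't', 'shot']
```

View pics/side0.png

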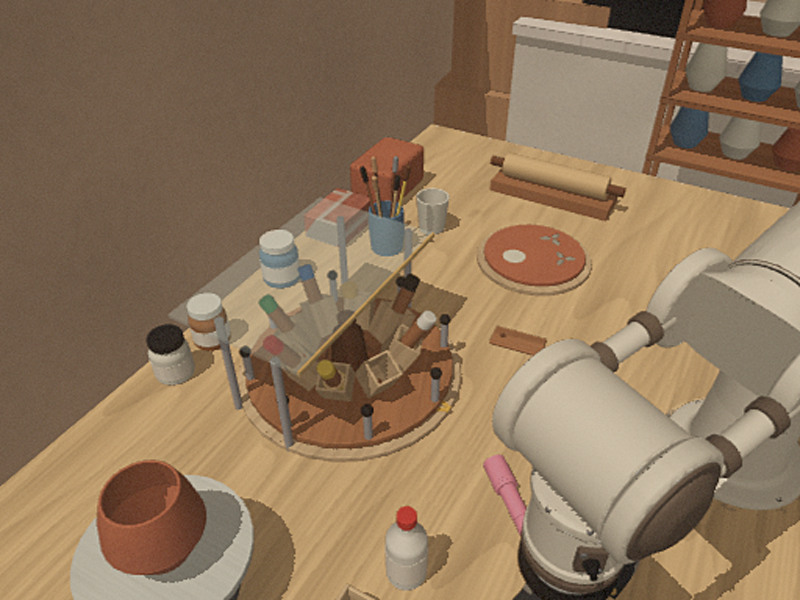

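View pics/top0.png

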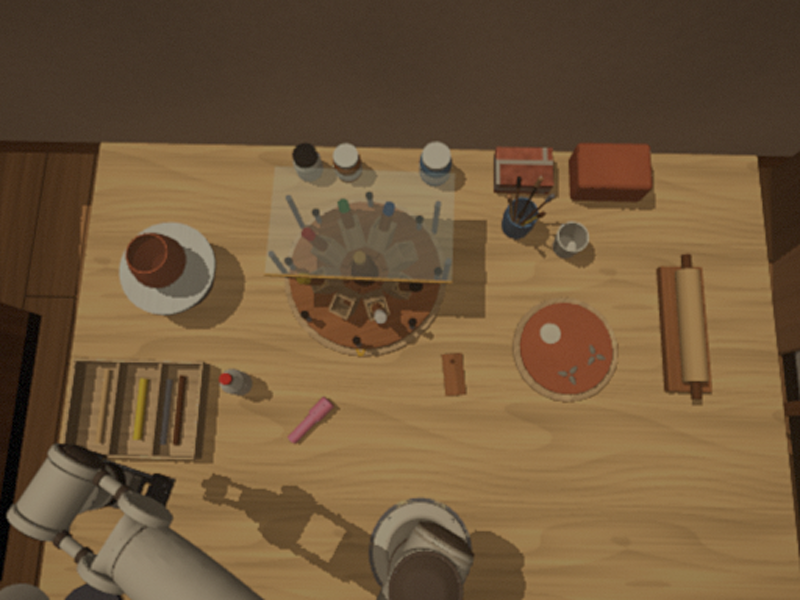

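View pics/wrist0.png

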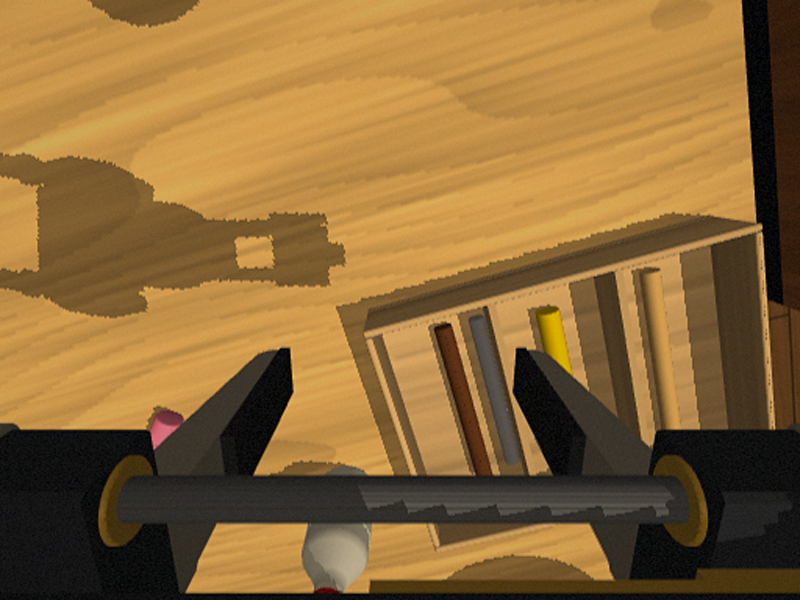

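The top view shows the carousel centred near (362,270) of 800x600. The chevron is at (360,352) facing the robot, and the green cap is at the back at (343,206) under the roof. The plate is at (566,348) with its spot at (549,333), and the rib is at (453,373). The pink stick at (312,420) is a decoy.

```bash
cat > h.py <<'E'
from workcell import ctrl, optics, boxes_of, spot_point
import numpy as np, cv2
def K(c):
    f=c["img"].shape[0]/2/np.tan(np.radians(c["fovy"]/2)); return f
def ray(c,xy):
    f=K(c); d=np.array([(xy[0]-c["cx"])/f,(xy[1]-c["cy"])/f,1.0]); R=np.array(c["R"]);
    return -R.T@np.array(c["t"]), R.T@d
def atz(c,xy,z):
    o,d=ray(c,xy); return o+d*(z-o[2])/d[2]
def tri(obs):
    A=np.zeros((3,3));b=np.zeros(3)
    for c,xy in obs:
        o,d=ray(c,xy); d=d/np.linalg.norm(d); P=np.eye(3)-np.outer(d,d); A+=P;b+=P@o
    X=np.linalg.solve(A,b)
    return X
def proj(c,X):
    p=np.array(c["R"])@np.asarray(X,float)+np.array(c["t"]); f=K(c); return np.array([f*p[0]/p[2]+c["cx"],f*p[1]/p[2]+c["cy"]])
def save(c,name,box=None):
    im=c["img"][:,:,::-1]
    if box: im=im[box[1]:box[3],box[0]:box[2]]
    s=min(800/im.shape[1],600/im.shape[0]); cv2.imwrite("pics/"+name+".png",cv2.resize(im,None,fx=s,fy=s,interpolation=cv2.INTER_CUBIC))
E
python3 - <<'E'
from h import *
s=optics.camera("side");t=optics.camera("top")
np.set_printoptions(precision=1,suppress=True)
for n in ["stand","roof_edge","carousel_hub","pocket","stamp_green_mid","stamp_green_foot","stamp_green_top","spot","plate","stamp_red_mid","stamp_blue_mid","stamp_yellow_mid","stamp_white_mid","stamp_black_mid","brush_jar","cup","slip_bottle","rib"]:
    a=spot_point(s,n);b=spot_point(t,n)
    if a and b:
        X=tri([(s,a[0]["xy"]),(t,b[0]["xy"])])
        print(n,X,[round(x["score"],2) for x in a],[round(x["score"],2) for x in b],"err",proj(s,X)-a[0]["xy"],proj(t,X)-b[0]["xy"])
    else: print(n,a,b)
z={"spot":24,"plate":0,"stand":0,"cup":0}
for n in z:
    for c in(s,t):
        r=spot_point(c,n)
        if r: print(n,atz(c,r[0]["xy"],z[n]))
E
```

```text
stand [{'xy': [276.9, 144.9], 'score': 0.3}] []
roof_edge [582.  149.2 203.7] [0.92, 0.7] [0.97] err [-0.9 -0.3] [0.2 0.6]
carousel_hub [] [{'xy': [234.7, 171.7], 'score': 0.78}, {'xy': [360.4, 223.0], 'score': 0.62}]
pocket [{'xy': [195.0, 222.1], 'score': 0.87}] []
stamp_green_mid [] [{'xy': [291.9, 236.4], 'score': 0.57}]
stamp_green_foot [] [{'xy': [154.9, 243.5], 'score': 0.62}]
stamp_green_top [] []
spot [ 500.7 -304.9   20.6] [0.97] [0.79] err [0.8 0.2] [-0.2 -0.8]
plate [ 463.3 -343.8   -6.6] [0.71, 0.54, 0.33] [0.7] err [2.4 0.5] [-0.5 -2.2]
stamp_red_mid [] [{'xy': [155.3, 242.3], 'score': 0.34}]
stamp_blue_mid [] []
stamp_yellow_mid [276.  274.9  33.1] [0.65, 0.49] [0.68, 0.51] err [-1.5 -0.5] [0.1 1. ]
stamp_white_mid [595.7  34.5   9.5] [0.84] [0.63, 0.44] err [-7.2 -2.5] [1.4 5.7]
stamp_black_mid [592.1  45.1 105.9] [0.7] [0.46] err [-0.9 -0.3] [0.2 0.7]
brush_jar [] [{'xy': [328.5, 142.7], 'score': 0.68}, {'xy': [360.3, 225.0], 'score': 0.27}, {'xy': [236.9, 175.0], 'score': 0.17}]
cup [ 718.1 -344.7    4.2] [0.88] [0.66, 0.44] err [1.  0.3] [-0.3 -1. ]
slip_bottle [380.2 425.4  -8.3] [0.93, 0.2] [0.66] err [-4.7 -1.6] [0.5 2.8]
rib [414.3 -72.8  -0.7] [0.57] [0.71] err [0.6 0.2] [-0.1 -0.5]
spot [ 502.2 -300.1   24. ]
spot [ 497.3 -304.7   24. ]
plate [ 469.1 -334.     0. ]
plate [ 454.2 -343.8    0. ]
stand [ 721.3 -349.4    0. ]
cup [ 725.1 -350.3    0. ]
cup [ 715.6 -346.7    0. ]
```

```bash
python3 - <<'E'
from h import *
s=optics.camera("side");t=optics.camera("top")
save(t,"topc",(160,95,320,240));save(s,"sidec",(100,150,320,300))
E
```

```text
(no output)
```

View pics/topc.png

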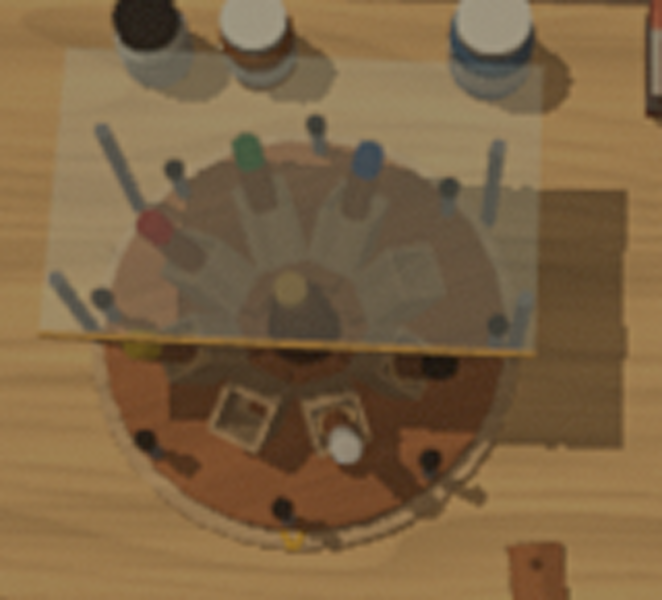

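View pics/sidec.png

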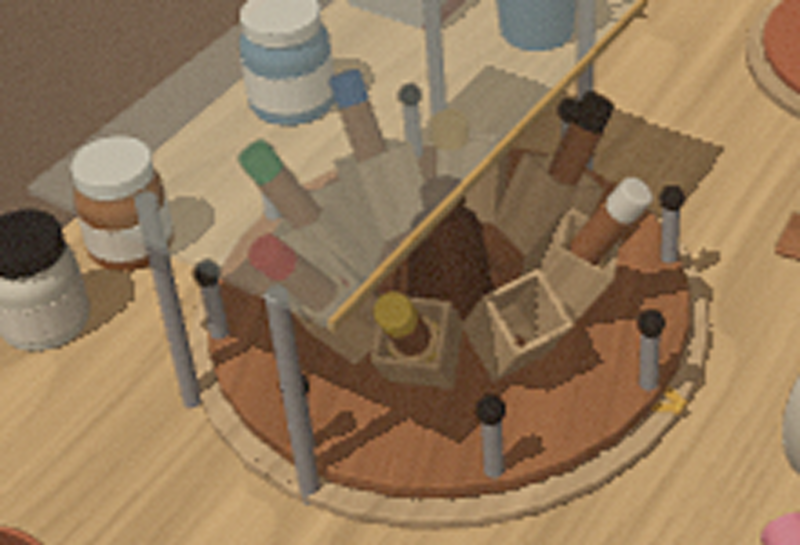

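```bash
python3 - <<'E'
from h import *
from scipy.optimize import least_squares
np.set_printoptions(precision=2,suppress=True)
s=optics.camera("side");t=optics.camera("top")
bt=np.array([(281,509),(147,443),(430,461),(103,299),(499,326),(174,170),(448,189),(316,125)])*160/662+[160,95]
P=np.array([atz(t,p,91) for p in bt])
def f(v):
    c=v[:2];r=v[2];a=np.arctan2(P[:,1]-c[1],P[:,0]-c[0])
    return np.hypot(P[:,0]-c[0],P[:,1]-c[1])-r
r=least_squares(f,[600,140,175]);c=r.x[:2];print(r.x,f(r.x))
a=np.degrees(np.arctan2(P[:,1]-c[1],P[:,0]-c[0]));print(a,(a-22.5)%45)
g=tri([(t,np.array([247,143])*160/662+[160,95]),(s,np.array([258,158])*220/800+[100,150])]);print("green top",g,np.degrees(np.arctan2(*(g[:2]-c)[::-1])),np.hypot(*(g[:2]-c)))
for p in[(281,540),(293,540)]: 
    q=atz(t,np.array(p)*160/662+[160,95],12);print("chev",q,np.degrees(np.arctan2(*(q[:2]-c)[::-1])))
q=atz(s,np.array((672,403))*220/800+[100,150],12);print("chev",q,np.degrees(np.arctan2(*(q[:2]-c)[::-1])))
L=atz(t,np.array([40,334])*160/662+[160,95],203);R=atz(t,np.array([534,354])*160/662+[160,95],203)
print(L,R,(L+R)/2,np.degrees(np.arctan2(L[1]-R[1],L[0]-R[0]))-90,np.linalg.norm(L-R))
E
```

```text
[635.8  144.91 174.92] [-0.08  0.26  0.02 -0.65  0.56  0.35 -1.13  0.67]
[ 176.88  133.17 -137.9    87.29  -92.66   42.3   -47.52   -2.59] [19.38 20.67 19.6  19.79 19.84 19.8  19.98 19.91]
green top [770.69 191.72 143.52] 19.13971227597829 142.78118036796425
chev [444.65 159.68  12.  ] 175.58009255413674
chev [444.91 148.87  12.  ] 178.81049416712068
chev [444.07 151.06  12.  ] 178.16080070861108
[582.78 346.12 203.  ] [575.54 -53.42 203.  ] [579.16 146.35 203.  ] -1.0387141686575347 399.6020904463338
```

The eight pin balls fit a circle centred at (635.8, 144.9) with r = 174.9 mm, against 175 given. The stand's yaw is about -1.0°. The green pocket is at 19.9°, confirmed by the cap's triangulated position, so it needs about +159° anticlockwise. I'll straddle the pin at 133° (516, 272) with half-open fingers and sweep it 90°, then sweep the next pin about 69°.

```bash
python3 -m crank '[[0,0,0,0,0,-8.07],[0,0,0,0,0,-8.07],[-0.03,-0.0235,0,0,0,0],[-0.03,-0.0235,0,0,0,0],[-0.03,-0.0235,0,0,0,0],[-0.03,-0.0235,0,0,0,0],[-0.03,-0.0235,0,0,0,0],[-0.03,-0.0235,0,0,0,0],[-0.03,-0.0235,0,0,0,0],[-0.03,-0.0235,0,0,0,0]]' 0
```

```text
t: 3.65
eef_pos: [401.0, 363.2, 236.8]
tcp_rot: [[-1.0, 0.0, 0.0], [0.0, 1.0, 0.0], [-0.0, 0.0, -1.0]]
ft_force: [0.6, 0.8, -0.1]
opening: 45.8
```

```bash
python3 -m crank '[[-0.029,-0.0235,0,0,0,0],[-0.029,-0.0235,0,0,0,0],[-0.029,-0.0235,0,0,0,0],[-0.028,-0.021,0,0,0,0],[0,0,0,0,0,0],[0,0,0.02,0,0,0],[0,0,0.02,0,0,0],[0,0,0.02,0,0,0],[0,0,0.02,0,0,0],[0,0,0,0,0,0]]' 0; python3 - <<'E'
from h import *
save(optics.camera("side"),"side2")
save(optics.camera("wrist"),"wrist2")
E
```

```text
t: 4.65
eef_pos: [512.0, 272.8, 153.4]
tcp_rot: [[-1.0, -0.001, -0.006], [-0.001, 1.0, -0.002], [0.006, -0.002, -1.0]]
ft_force: [-0.7, -0.2, -0.1]
opening: 46.1
```

View pics/wrist2.png

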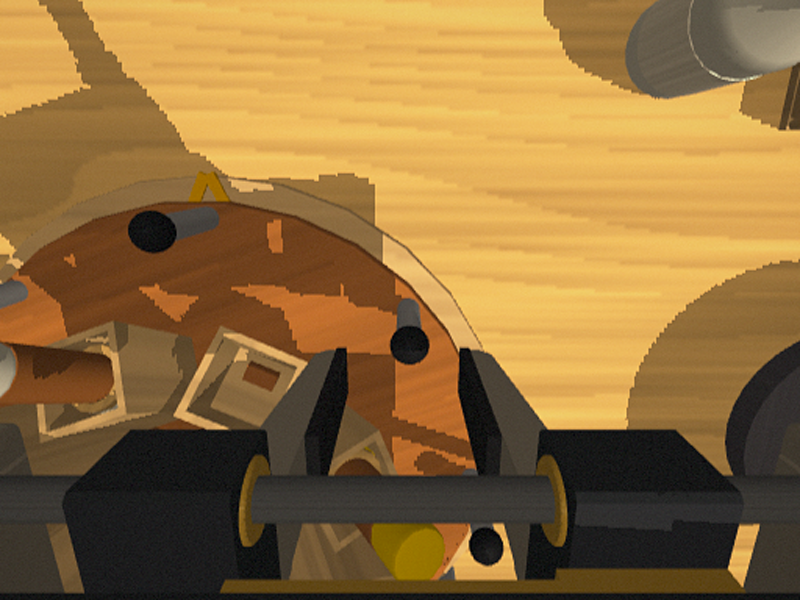

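View pics/side2.png

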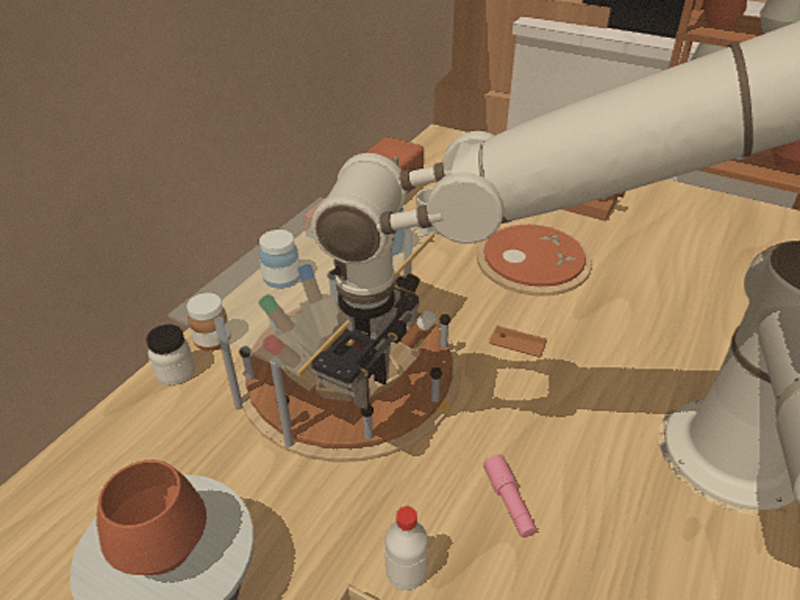

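The wrist view shows the ball at (410,345), centred between the finger tips (about 403), and the yellow cap clear at (405,555). Lowering to ball height.

```bash
python3 -m crank '[[-0.004,0,0,0,0.3,0],[0,0,0.012,0,0,0],[0,0,0.012,0,0,0],[0,0,0.012,0,0,0],[0,0,0.010,0,0,0],[0,0,0,0,0,0],[0,0,0,0,0,0],[0,0,0,0,0,0],[0,0,0,0,0,0],[0,0,0,0,0,0]]' 0; python3 - <<'E'
from h import *
c=optics.camera("wrist");save(c,"wrist3");print(proj(c,[516,272.5,91])*800/512)
save(optics.camera("side"),"side3",(180,180,330,300))
E
```

```text
t: 5.75
eef_pos: [519.0, 272.9, 111.2]
tcp_rot: [[-1.0, 0.0, -0.004], [0.0, 1.0, 0.0], [0.004, 0.0, -1.0]]
ft_force: [0.7, -0.1, 0.4]
opening: 46.2
[398.87349047 363.9630631 ]
```

View pics/wrist3.png

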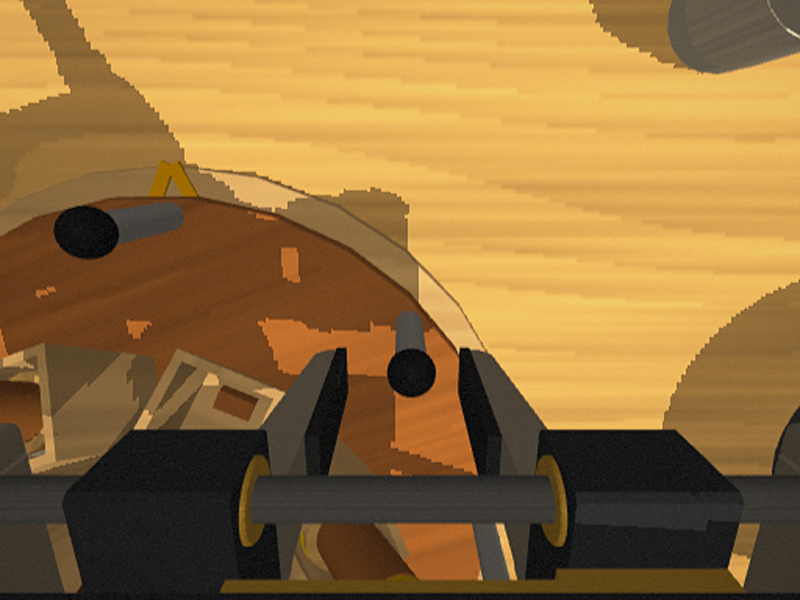

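View pics/side3.png

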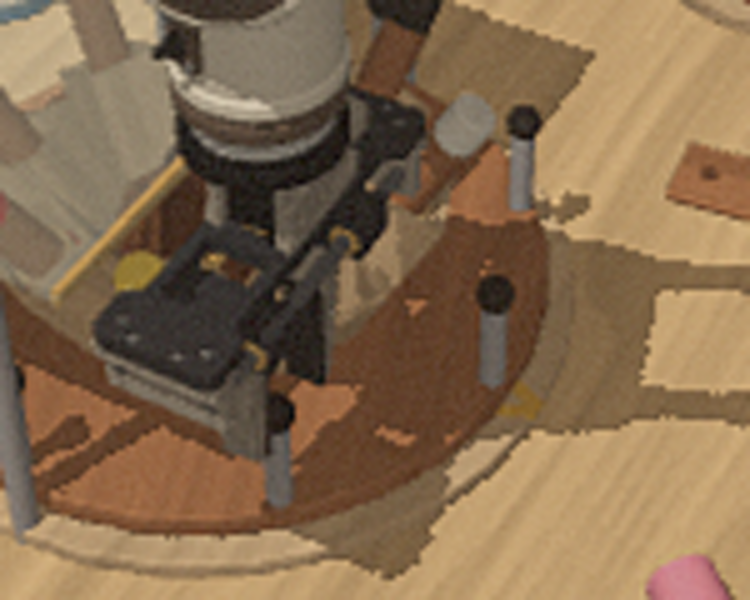

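```bash
python3 - <<'E'
import numpy as np
def rows(a,b,n):
    t=np.radians(np.linspace(a,b,n+1)); x=175*np.cos(t);y=175*np.sin(t)
    print([[round(float(-dx)/1000,4),round(float(dy)/1000,4)] for dx,dy in zip(np.diff(x),np.diff(y))])
rows(133.5,223.5,20)
E
```

```text
[[0.0096, -0.0098], [0.0088, -0.0106], [0.0079, -0.0112], [0.007, -0.0118], [0.0061, -0.0123], [0.0051, -0.0128], [0.0041, -0.0131], [0.003, -0.0134], [0.002, -0.0136], [0.0009, -0.0137], [-0.0002, -0.0137], [-0.0013, -0.0137], [-0.0023, -0.0135], [-0.0034, -0.0133], [-0.0044, -0.013], [-0.0054, -0.0126], [-0.0064, -0.0122], [-0.0073, -0.0116], [-0.0082, -0.011], [-0.0091, -0.0103]]
```

```bash
python3 -m crank '[[0,0,0.008,0,0,0],[0,-0.011,0,0,0,0],[0.0096,-0.0098,0,0,0,0],[0.0088,-0.0106,0,0,0,0],[0.0079,-0.0112,0,0,0,0],[0.007,-0.0118,0,0,0,0],[0.0061,-0.0123,0,0,0,0],[0,0,0,0,0,0],[0,0,0,0,0,0],[0,0,0,0,0,0]]' 0; python3 - <<'E'
from h import *
c=optics.camera("wrist");save(c,"wrist4")
save(optics.camera("side"),"side4",(100,150,330,300))
E
```

```text
t: 6.85
eef_pos: [479.8, 206.0, 103.0]
tcp_rot: [[-1.0, 0.0, -0.004], [0.0, 1.0, 0.0], [0.004, 0.0, -1.0]]
ft_force: [0.8, 0.1, -0.8]
opening: 46.4
```

View pics/wrist4.png

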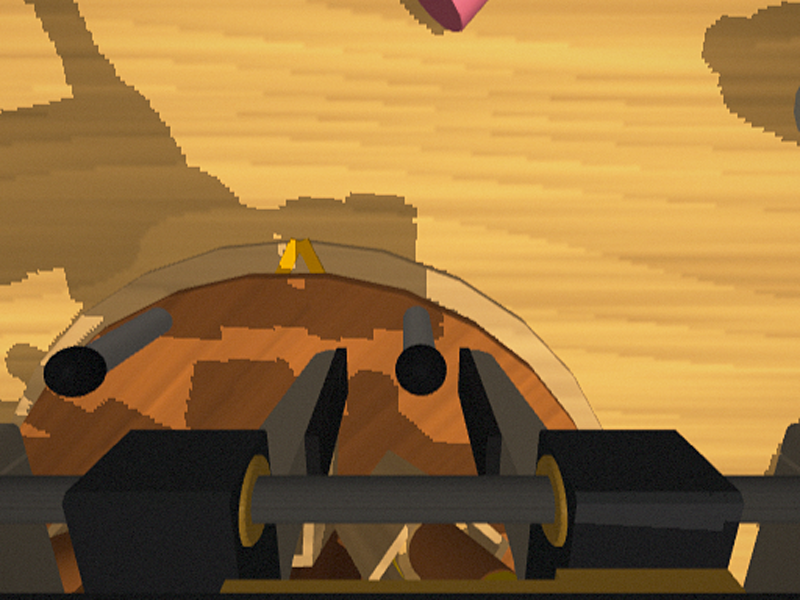

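View pics/side4.png

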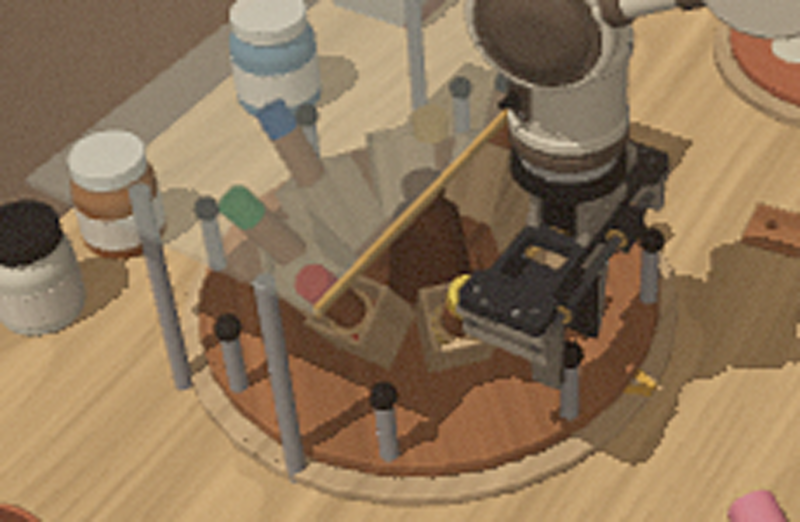

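It works: the carousel has turned about 22° (green has moved on and the ball is still between the fingers at (421,370)), with low forces. Continuing the arc.

```bash
python3 -m crank '[[0.0051,-0.0128,0,0,0,0],[0.0041,-0.0131,0,0,0,0],[0.003,-0.0134,0,0,0,0],[0.002,-0.0136,0,0,0,0],[0.0009,-0.0137,0,0,0,0],[-0.0002,-0.0137,0,0,0,0],[-0.0013,-0.0137,0,0,0,0],[-0.0023,-0.0135,0,0,0,0],[-0.0034,-0.0133,0,0,0,0],[-0.0044,-0.013,0,0,0,0]]' && python3 -m crank '[[-0.0054,-0.0126,0,0,0,0],[-0.0064,-0.0122,0,0,0,0],[-0.0073,-0.0116,0,0,0,0],[-0.0082,-0.0110,0,0,0,0],[-0.0091,-0.0103,0,0,0,0],[0,0,0,0,0,0],[0,0.008,0,0,0,0],[0,0,-0.025,0,0,0],[0,0,-0.035,0,0,0],[0,0,-0.035,0,0,0]]'; python3 - <<'E'
from h import *
c=optics.camera("wrist");save(c,"wrist5")
save(optics.camera("side"),"side5",(100,150,330,300))
save(optics.camera("top"),"top5",(160,95,320,240))
E
```

```text
t: 7.95
eef_pos: [476.0, 71.0, 102.9]
tcp_rot: [[-1.0, 0.0, -0.005], [0.0, 1.0, -0.0], [0.005, -0.0, -1.0]]
ft_force: [-0.6, 2.6, -0.2]
opening: 45.7
t: 8.95
eef_pos: [512.0, 23.6, 198.4]
tcp_rot: [[-1.0, -0.001, -0.006], [-0.001, 1.0, 0.0], [0.006, 0.0, -1.0]]
ft_force: [0.6, -1.0, 0.6]
opening: 45.8
```

View pics/top5.png

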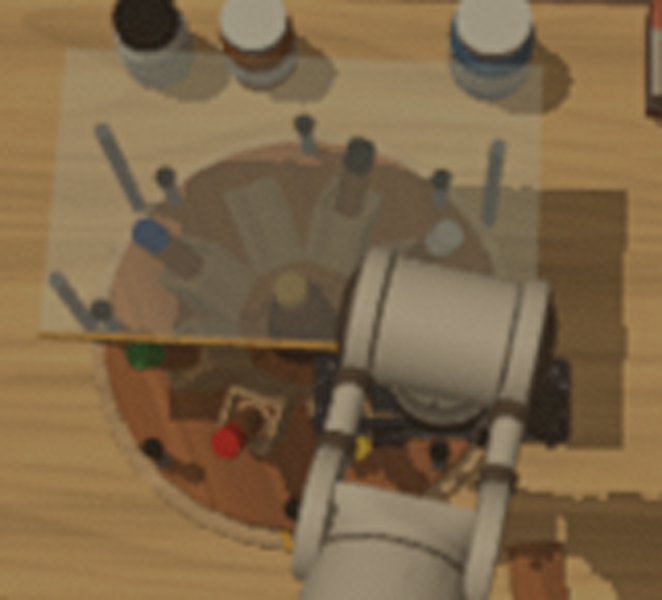

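View pics/side5.png

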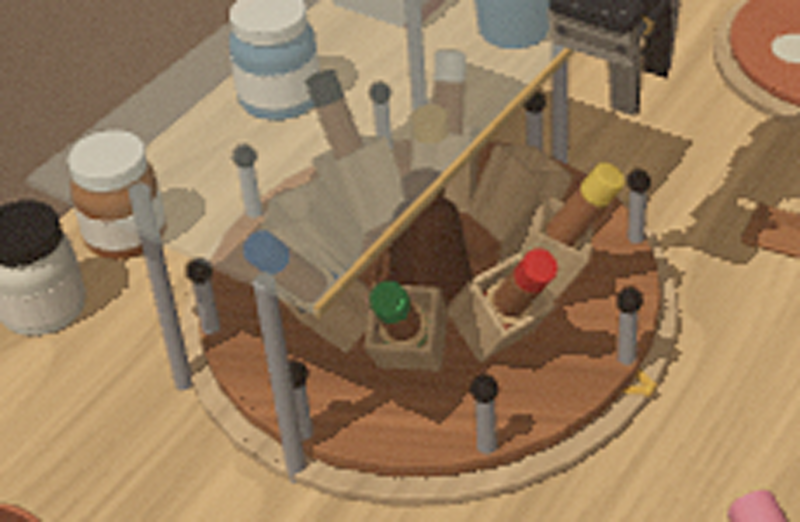

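The first sweep left green at front-left, at (145,355) in the top crop. Measuring the exact turn from the pin balls.

```bash
python3 - <<'E'
from h import *
t=optics.camera("top")
bt=np.array([(152,449),(439,453),(165,178),(440,182),(303,125),(101,311)])*160/662+[160,95]
P=np.array([atz(t,p,91) for p in bt])-[635.8,144.9,0]
a=np.degrees(np.arctan2(P[:,1],P[:,0]));print(a,(a-22.5)%45)
def rows(a,b,n):
    t=np.radians(np.linspace(a,b,n+1)); x=175*np.cos(t);y=175*np.sin(t)
    print((635.8+x[0],144.9+y[0]),[[round(float(-dx)/1000,4),round(float(dy)/1000,4)] for dx,dy in zip(np.diff(x),np.diff(y))])
g=np.median((a-22.5)%45)+90; print("green",g)
rows(g+22.5,179+22.5,16)
E
```

```text
[ 135.43239325 -134.47236466   45.86603412  -44.32020465    1.24534876
   90.89323646] [22.93239325 23.02763534 23.36603412 23.17979535 23.74534876 23.39323646]
green 113.27291473732461
(np.float64(510.3983322131156), np.float64(266.963187391891)) [[0.0084, -0.0093], [0.0077, -0.0099], [0.007, -0.0104], [0.0062, -0.0109], [0.0054, -0.0113], [0.0046, -0.0117], [0.0038, -0.012], [0.0029, -0.0122], [0.002, -0.0124], [0.0011, -0.0125], [0.0002, -0.0125], [-0.0007, -0.0125], [-0.0016, -0.0124], [-0.0024, -0.0123], [-0.0033, -0.0121], [-0.0042, -0.0118]]
```

```bash
python3 -m crank '[[0.002,0.027,0,0,0.2,0],[0,0.027,0,0,0,0],[0,0.027,0,0,0,0],[0,0.027,0,0,0,0],[0,0.027,0,0,0,0],[0,0.027,0,0,0,0],[0,0.027,0,0,0,0],[0,0.027,0,0,0,0],[0,0.028,0,0,0,0],[0,0,0,0,0,0]]' && python3 -m crank '[[0,0,0.02,0,0,0],[0,0,0.025,0,0,0],[0,0,0.025,0,0,0],[0,0,0.015,0,0,0],[0,0,0.008,0,0,0],[0,0,0,0,0,0],[0,0,0,0,0,0],[0,0,0,0,0,0],[0,0,0,0,0,0],[0,0,0,0,0,0]]'; python3 - <<'E'
from h import *
c=optics.camera("wrist");save(c,"wrist6")
E
```

```text
t: 10.15
eef_pos: [508.7, 269.2, 195.3]
tcp_rot: [[-1.0, -0.004, -0.012], [-0.004, 1.0, -0.0], [0.012, -0.0, -1.0]]
ft_force: [0.6, -0.7, 0.5]
opening: 46.1
t: 11.15
eef_pos: [510.3, 266.7, 105.4]
tcp_rot: [[-1.0, 0.0, -0.007], [0.0, 1.0, 0.0], [0.007, 0.0, -1.0]]
ft_force: [0.5, 0.0, -0.3]
opening: 46.0
```

View pics/wrist6.png

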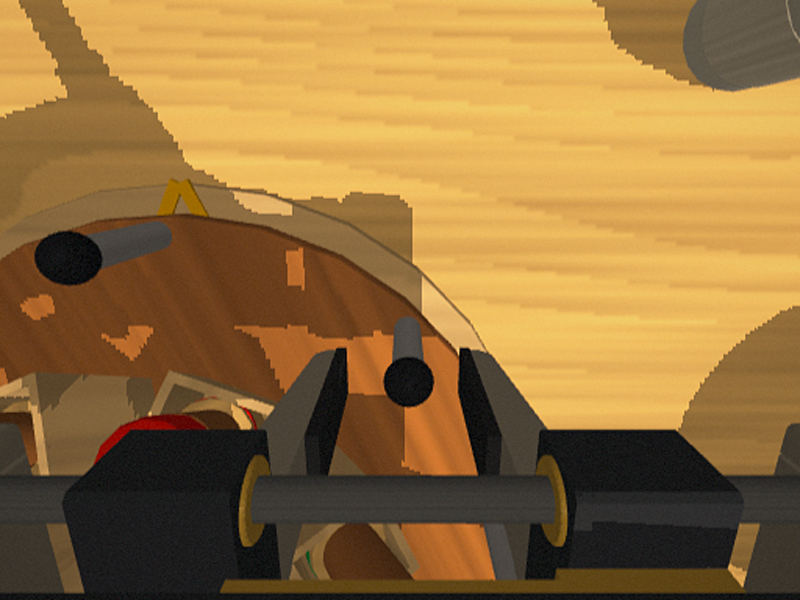

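```bash
python3 -m crank '[[0,-0.009,0.002,0,0,0],[0.0084,-0.0093,0,0,0,0],[0.0077,-0.0099,0,0,0,0],[0.007,-0.0104,0,0,0,0],[0.0062,-0.0109,0,0,0,0],[0.0054,-0.0113,0,0,0,0],[0.0046,-0.0117,0,0,0,0],[0.0038,-0.012,0,0,0,0],[0.0029,-0.0122,0,0,0,0],[0.002,-0.0124,0,0,0,0]]' && python3 -m crank '[[0.0011,-0.0125,0,0,0,0],[0.0002,-0.0125,0,0,0,0],[-0.0007,-0.0125,0,0,0,0],[-0.0008,-0.0062,0,0,0,0],[-0.0008,-0.0062,0,0,0,0],[-0.0012,-0.0061,0,0,0,0],[-0.0012,-0.0061,0,0,0,0],[-0.0016,-0.0060,0,0,0,0],[-0.0016,-0.0060,0,0,0,0],[0,0,0,0,0,0]]'; python3 - <<'E'
from h import *
save(optics.camera("wrist"),"wrist7")
save(optics.camera("top"),"top7",(160,95,320,240))
E
```

```text
t: 12.2
eef_pos: [461.2, 156.5, 102.8]
tcp_rot: [[-1.0, 0.0, -0.009], [0.0, 1.0, 0.0], [0.009, 0.0, -1.0]]
ft_force: [-1.4, 3.1, 0.0]
opening: 46.3
t: 13.2
eef_pos: [469.0, 82.4, 103.2]
tcp_rot: [[-1.0, 0.001, -0.008], [0.001, 1.0, -0.001], [0.008, -0.001, -1.0]]
ft_force: [0.2, 0.8, 0.6]
opening: 46.3
```

View pics/top7.png

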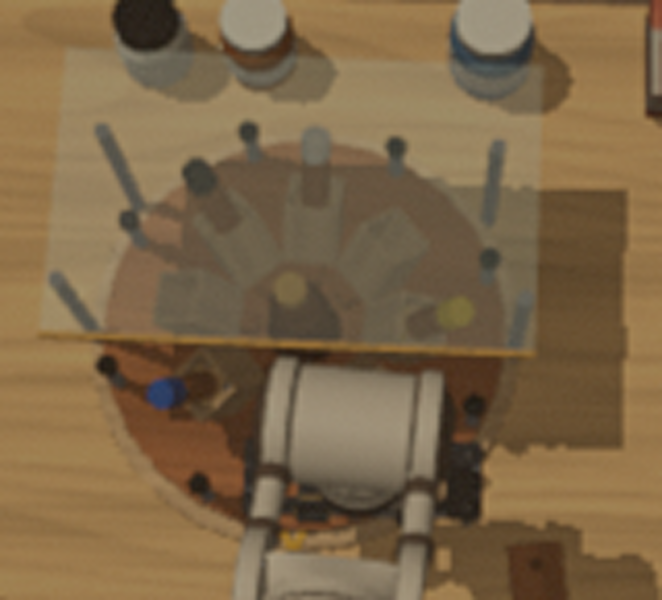

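View pics/wrist7.png

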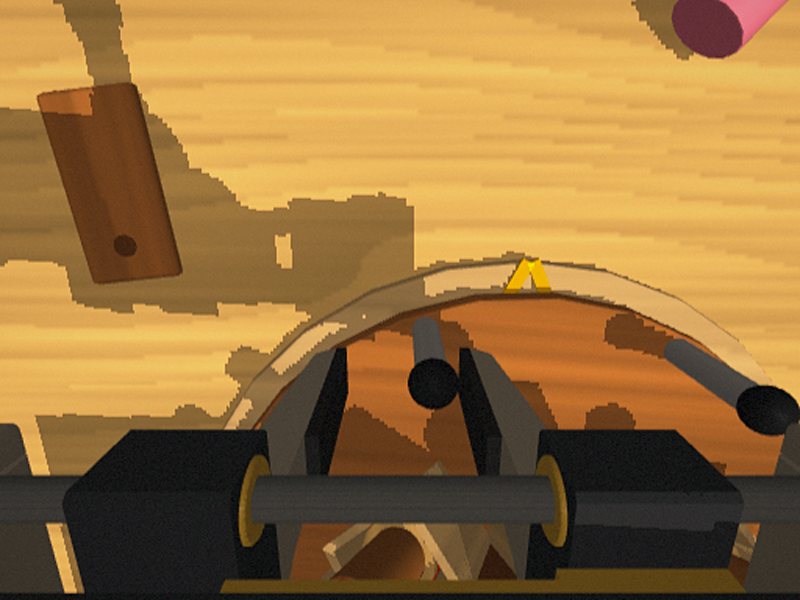

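```bash
python3 - <<'E'
from h import *
t=optics.camera("top")
bt=np.array([(199,483),(107,366),(474,406),(488,259),(396,148),(249,132),(129,220)])*160/662+[160,95]
P=np.array([atz(t,p,91) for p in bt])-[635.8,144.9,0]
a=np.degrees(np.arctan2(P[:,1],P[:,0]));print(a,(a-22.5)%45, np.median((a-22.5)%45)+135)
E
```

```text
[ 152.22154524  107.42000171 -117.50970135  -72.19514359  -27.48444847
   17.3461133    62.28169981] [39.72154524 39.92000171 39.99029865 40.30485641 40.01555153 39.8461133
 39.78169981] 174.9200017117143
```

```bash
python3 -m crank '[[-0.0009,-0.003,0,0,0,0],[-0.0009,-0.003,0,0,0,0],[-0.0009,-0.003,0,0,0,0],[-0.0009,-0.003,0,0,0,0],[0,0,0,0,0,0],[0,0.010,0,0,0,0],[0,0,0,0,0,0],[0.006,0,-0.03,0,0,0],[0.006,0,-0.04,0,0,0],[0.006,0,-0.04,0,0,0]]'; python3 - <<'E'
from h import *
save(optics.camera("wrist"),"wrist8")
save(optics.camera("side"),"side8",(100,150,330,300))
save(optics.camera("top"),"top8",(160,95,320,240))
E
```

```text
t: 14.35
eef_pos: [454.1, 81.6, 214.0]
tcp_rot: [[-1.0, -0.0, -0.01], [-0.0, 1.0, -0.0], [0.01, -0.0, -1.0]]
ft_force: [0.5, 0.2, 0.4]
opening: 45.7
```

View pics/top8.png

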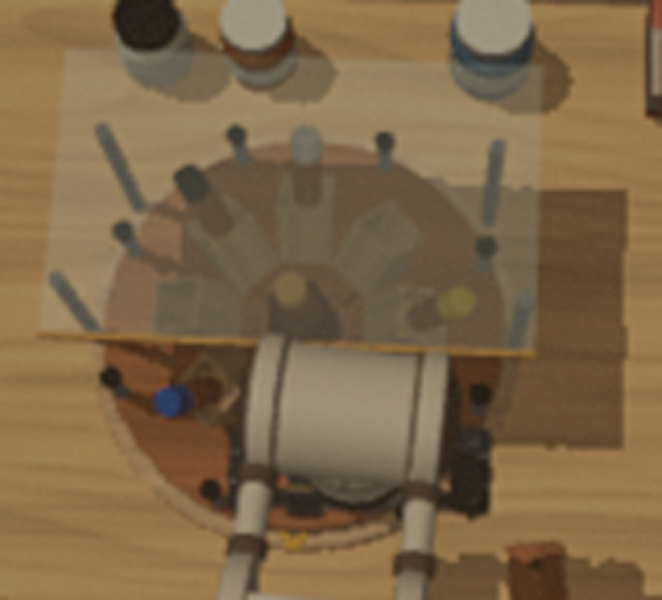

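View pics/side8.png

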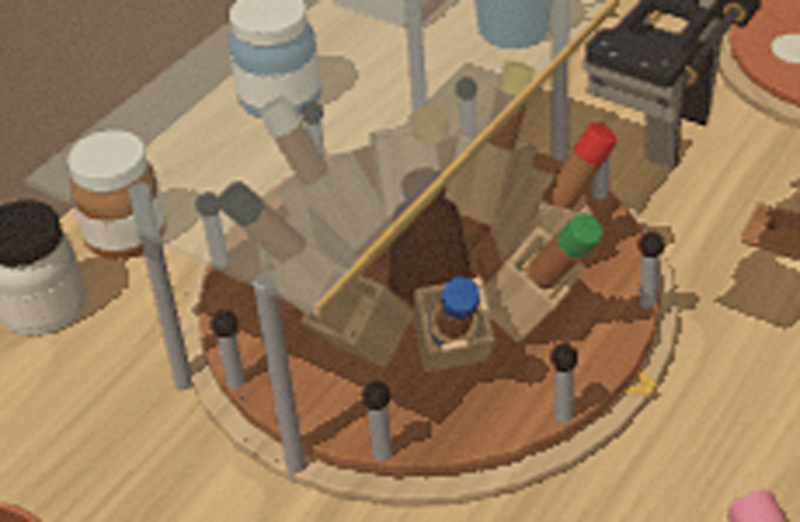

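View pics/wrist8.png

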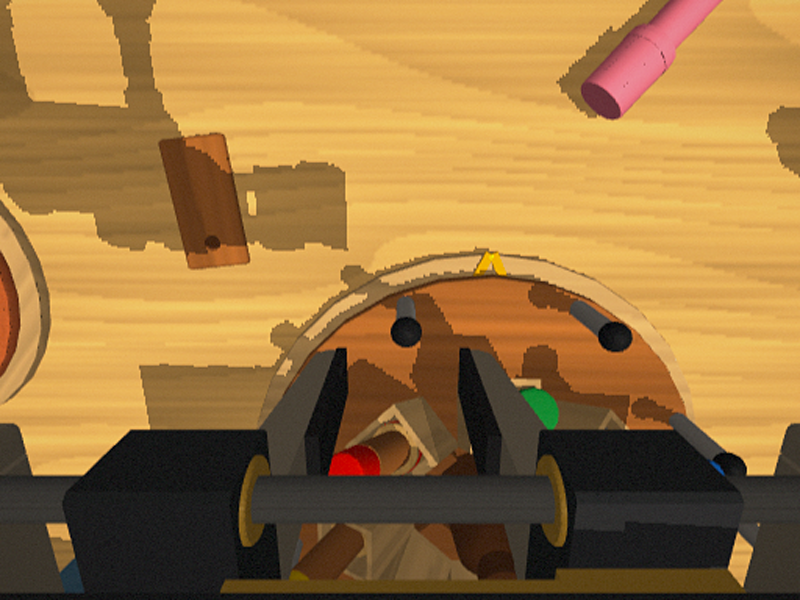

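Green cap: only one is on the carousel, at side-crop (580,235) and wrist (540,408). The pink stick lies on the table at wrist (640,70), so it isn't the target. The side crop already shows the green stamp facing the chevron. Computing its pose and the grasp.

```bash
cat >> h.py <<'E'
from scipy.spatial.transform import Rotation as Ro
def plan(target_p,target_R):
    o=ctrl.observe();R=np.array(o["tcp_rot"]);p=np.array(o["eef_pos"])
    print("rotvec tool deg",np.degrees(Ro.from_matrix(R.T@target_R).as_rotvec()),"shift world",target_p-p,"in target axes",target_R.T@(target_p-p),"in cur axes",R.T@(target_p-p),"pos",p)
C=np.array([635.8,144.9])
def grasp(phi,s,back=0):
    e=np.array([np.cos(phi),np.sin(phi),0]);u=e*.5+np.array([0,0,np.sqrt(.75)])
    foot=np.array([*C,47])+78*e
    z=-u;y=np.array([np.sin(phi),-np.cos(phi),0]);x=np.cross(y,z)
    return foot+(s+3+back)*u,np.c_[x,y,z],foot,u
E
python3 - <<'E'
from h import *
np.set_printoptions(precision=2,suppress=True)
t=optics.camera("top")
s=optics.camera("side")
bt=np.array([(211,488),(112,377),(480,395),(486,246),(384,141),(236,135),(122,231)])*160/662+[160,95]
P=np.array([atz(t,p,91) for p in bt])-[635.8,144.9,0]
a=np.degrees(np.arctan2(P[:,1],P[:,0]));print((a-22.5)%45);phi=np.median((a-22.5)%45)+135;print(phi)
p,R,foot,u=grasp(np.radians(phi),97,70)
print("top",foot+125*u,"crop px",(proj(s,foot+125*u)-[100,150])*800/230,(proj(s,foot+100*u)-[100,150])*800/230)
plan(p,R); print(R)
print([ (k,x["xy"],x["score"]) for k in("stamp_green_top","stamp_green_mid") for x in spot_point(s,k)], proj(s,foot+125*u),proj(s,foot+62.5*u))
E
```

```text
[43.45 43.49 43.65 44.23 44.16 43.75 43.63]
178.64620422891971
top [495.34 148.22 155.25] crop px [588.   222.78] [572.49 238.82]
rotvec tool deg [  0.35 -30.54   1.34] shift world [ 18.27  67.23 -18.26] in target axes [-5.31 67.65 24.15] in cur axes [-18.46  67.23  18.08] pos [454.58  81.52 212.48]
[[-0.87  0.02  0.5 ]
 [ 0.02  1.   -0.01]
 [-0.5   0.   -0.87]]
[('stamp_green_top', [268.8, 212.3], 0.54), ('stamp_green_mid', [256.8, 225.4], 0.79), ('stamp_green_mid', [232.1, 242.1], 0.15)] [269.05 214.05] [258.18 225.29]
```

Pins put green at 178.65°, i.e. within 1° of the front. The projected top and mid agree with the network within 2 px. Tilting the tool and moving to pre-grasp.

```bash
python3 -m crank '[[0,0,0,0.09,-7.63,0.33],[0,0,0,0.09,-7.63,0.33],[0,0,0,0.09,-7.63,0.33],[0,0,0,0.09,-7.63,0.33],[-0.0013,0.017,0,0,0,0],[-0.0013,0.017,0,0,0,0],[-0.0013,0.017,0,0,0,0],[-0.0013,0.017,0,0,0,0],[0,0,0,0,0,0],[0,0,0,0,0,0]]'; python3 - <<'E'
from h import *
np.set_printoptions(precision=2,suppress=True)
c=optics.camera("wrist");save(c,"wrist9")
p,R,foot,u=grasp(np.radians(178.65),97,70)
plan(p,R);print(proj(c,foot+125*u)*800/512,ctrl.observe()["joints"])
save(optics.camera("side"),"side9",(200,150,330,250))
E
```

```text
t: 15.7
eef_pos: [460.3, 149.2, 214.2]
tcp_rot: [[-0.867, 0.023, 0.498], [0.019, 1.0, -0.012], [-0.498, -0.001, -0.867]]
ft_force: [0.1, -0.1, -0.5]
opening: 46.0
rotvec tool deg [-0.04 -0.1   0.02] shift world [ 12.37  -0.1  -20.31] in target axes [-0.55  0.19 23.77] in cur axes [-0.6   0.2  23.77] pos [460.48 148.84 214.54]
[400.13 331.92] [ 0.1  -0.45  2.26 -0.09  0.81 -1.4 ]
```

View pics/wrist9.png

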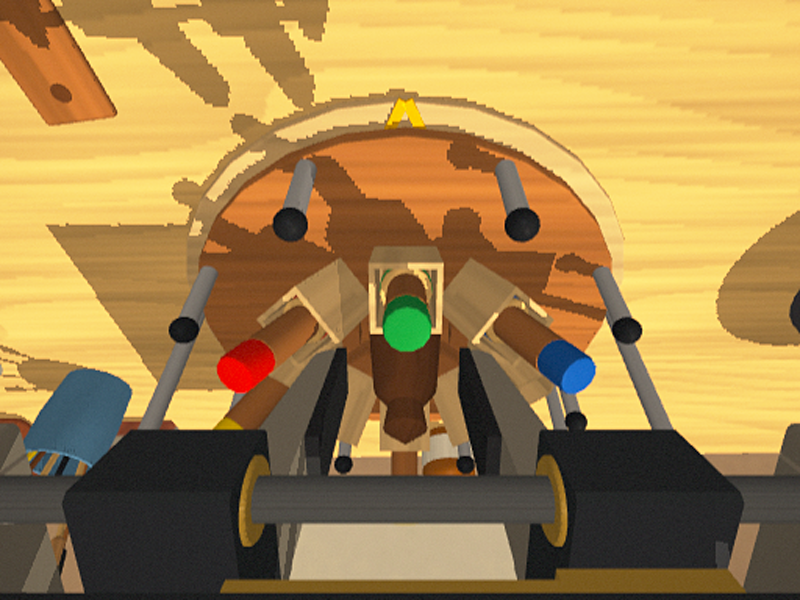

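View pics/side9.png

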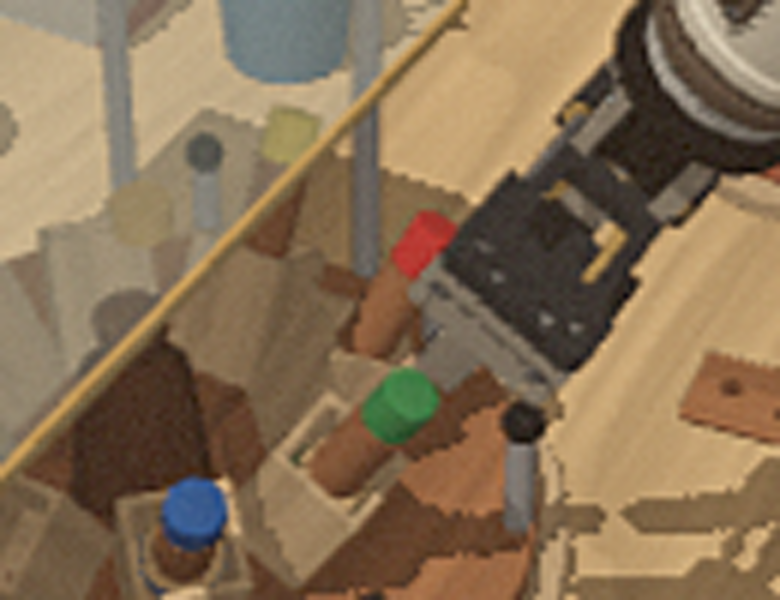

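```bash
python3 -m crank '[[-0.0005,0.0012,0.015,0,0,0],[0,0,0.02,0,0,0],[0,0,0.02,0,0,0],[0,0,0.02,0,0,0],[0,0,0.012,0,0,0],[0,0,0.007,0,0,0],[0,0,0,0,0,0],[0,0,0,0,0,0],[0,0,0,0,0,0],[0,0,0,0,0,0]]'; python3 - <<'E'
from h import *
np.set_printoptions(precision=2,suppress=True)
c=optics.camera("wrist");save(c,"wrist10")
p,R,foot,u=grasp(np.radians(178.65),97,0)
plan(p,R)
save(optics.camera("side"),"side10",(200,150,330,250))
E
```

```text
t: 16.8
eef_pos: [508.8, 149.4, 135.4]
tcp_rot: [[-0.865, 0.024, 0.501], [0.02, 1.0, -0.012], [-0.502, -0.0, -0.865]]
ft_force: [0.2, 0.2, -0.8]
opening: 45.9
rotvec tool deg [-0.    0.08 -0.  ] shift world [-0.84 -1.46 -1.64] in target axes [ 1.51 -1.48  1.01] in cur axes [ 1.51 -1.48  1.01] pos [508.67 149.37 135.24]
```

View pics/wrist10.png

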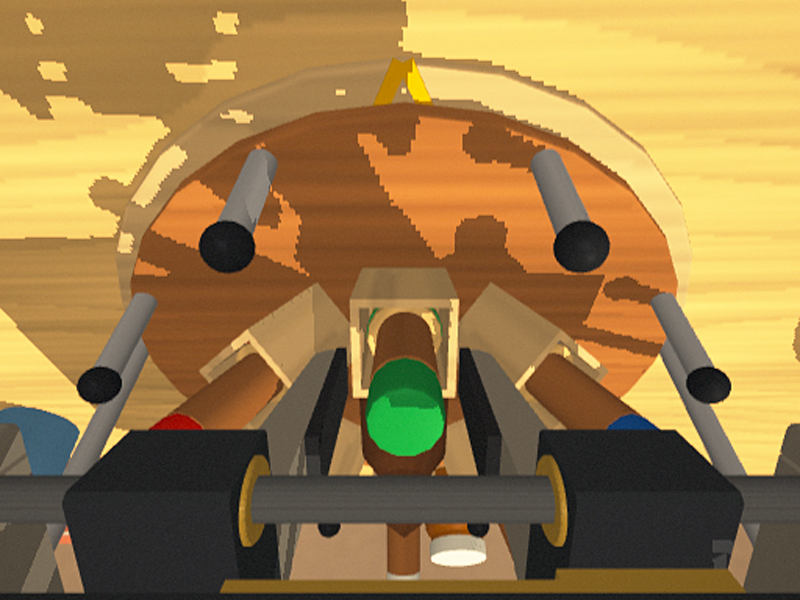

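View pics/side10.png

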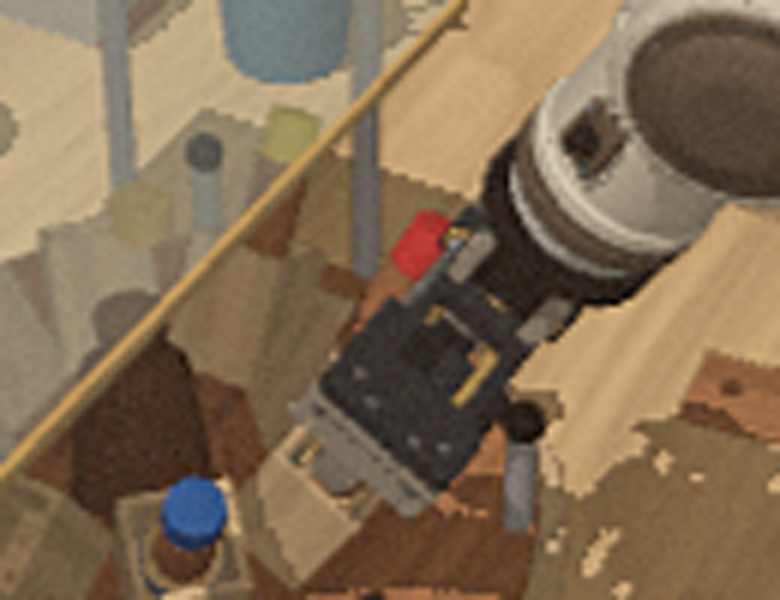

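Cap centred between the pads at (405,405), clear of the red (185,425) and blue (628,425) neighbours. Closing.

```bash
python3 -m crank '[[0.0015,0,0.001,0,0,0],[0,0,0,0,0,0],[0,0,0,0,0,0],[0,0,0,0,0,0],[0,0,0,0,0,0],[0,0,0,0,0,0],[0,0,0,0,0,0],[0,0,0,0,0,0],[0,0,0,0,0,0],[0,0,0,0,0,0]]' 1
```

```text
t: 17.9
eef_pos: [507.6, 149.3, 132.8]
tcp_rot: [[-0.866, 0.024, 0.5], [0.02, 1.0, -0.012], [-0.5, -0.0, -0.866]]
ft_force: [-0.1, -0.0, -0.3]
opening: 25.6
```

```bash
python3 -m crank '[[0,0,-0.004,0,0,0],[0,0,-0.006,0,0,0],[0,0,-0.009,0,0,0],[0,0,-0.010,0,0,0],[0,0,-0.010,0,0,0],[0,0,-0.012,0,0,0],[0,0,-0.012,0,0,0],[0,0,-0.012,0,0,0],[0,0,-0.012,0,0,0],[0,0,-0.012,0,0,0]]'; python3 - <<'E'
from h import *
save(optics.camera("wrist"),"wrist11")
save(optics.camera("side"),"side11",(180,120,340,250))
E
```

```text
t: 18.9
eef_pos: [457.4, 150.6, 219.4]
tcp_rot: [[-0.866, 0.024, 0.5], [0.02, 1.0, -0.012], [-0.5, -0.0, -0.866]]
ft_force: [-0.5, -0.2, -1.7]
opening: 25.4
```

View pics/wrist11.png

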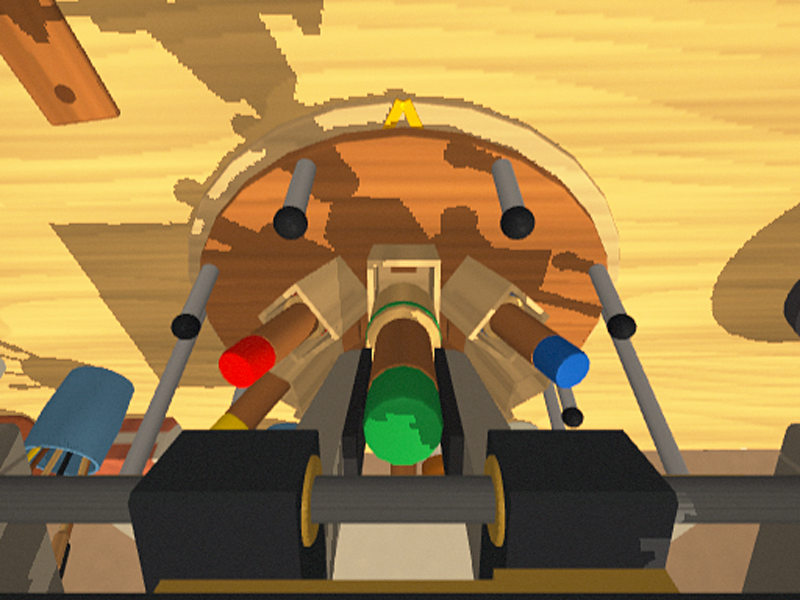

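View pics/side11.png

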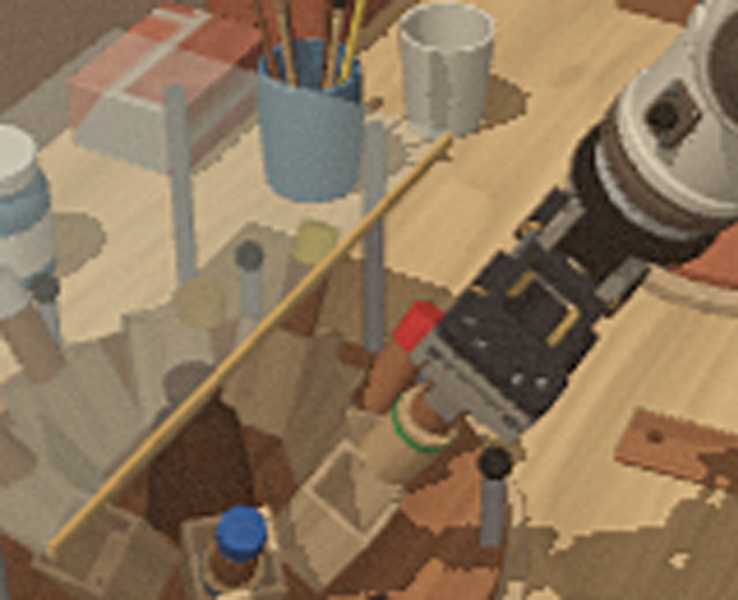

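```bash
python3 - <<'E'
from h import *
np.set_printoptions(precision=2,suppress=True)
for n in("top","side"):
    c=optics.camera(n);im=c["img"].astype(int)
    for X in([500,-304,24],):
        u,v=proj(c,X).astype(int)
    sub=im[v-14:v+15,u-16:u+17]; 
    sat=sub.max(2)-sub.min(2); m=((sub[...,2]>110)|((sat<70)&(sub.sum(2)>330))).astype(np.uint8)
    k,l,st,ce=cv2.connectedComponentsWithStats(m)
    i=max(range(1,k),key=lambda i:st[i,4])
    print(n,(u,v),st[i],ce[i]+[u-16,v-14],atz(c,ce[i]+[u-16,v-14],24))
    save(c,"spot_"+n,(u-60,v-45,u+60,v+45))
E
```

```text
top (np.int64(352), np.int64(213)) [ 10   8  13  13 141] [351.94 212.92] [ 501.2  -300.54   24.  ]
side (np.int64(329), np.int64(162)) [  1   0  32  19 397] [330.4  156.29] [ 510.65 -342.72   24.  ]
```

View pics/spot_top.png

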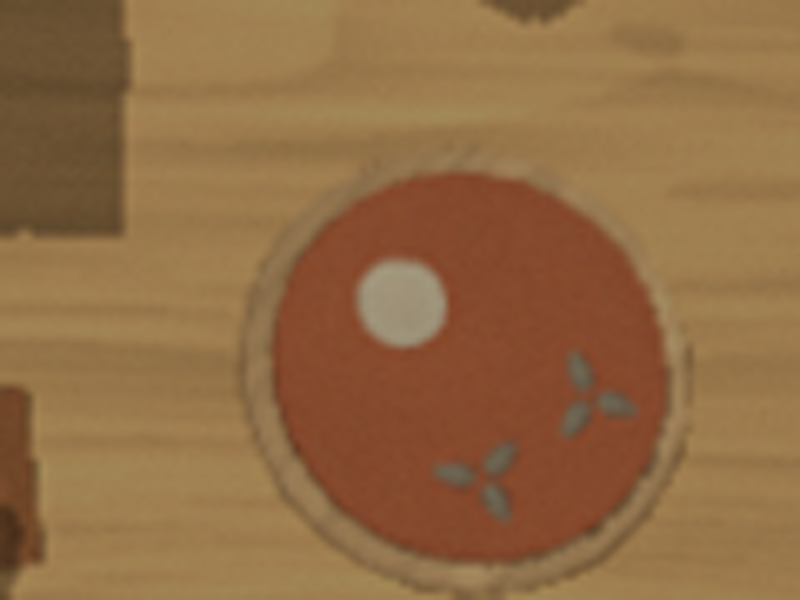

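View pics/spot_side.png

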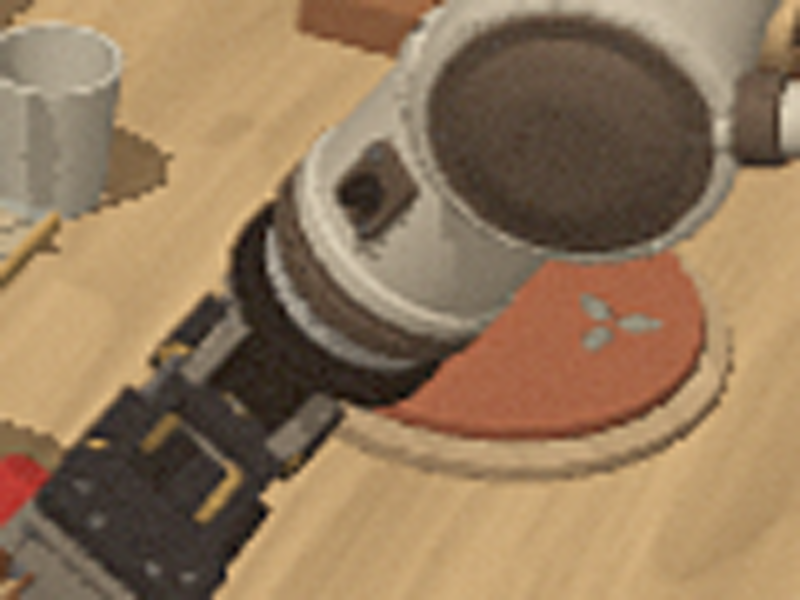

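Spot: the top centroid gives (501.2, -300.5) and the earlier side view (502.2, -300.1), so I use (501.5, -300.3, 24). Stamp is out of the pocket and clear. Carrying it across.

```bash
python3 -m crank '[[0,0,-0.015,0,0,0],[0,0,-0.018,0,0,0],[0,0,-0.012,0,0,0],[0,-0.02,0,0,0,0],[0,-0.035,0,0,0,0],[0,-0.035,0,0,0,0],[0,-0.035,0,0,0,0],[0,-0.035,0,0,0,0],[0,-0.035,0,0,0,0],[0,-0.035,0,0,0,0]]' && python3 -m crank '[[0,-0.035,0,0,0,0],[0,-0.035,0,0,0,0],[0,-0.035,0,0,0,0],[0,-0.03,0,0,0,0],[0,-0.02,0,0,5,0],[0,0,0,0,5,0],[0,0,0,0,5,0],[0,0,0,0,5,0],[0,0,0,0,5,0],[0,0,0,0,5,0]]'; python3 - <<'E'
from h import *
np.set_printoptions(precision=2,suppress=True)
R=np.c_[[-1,0,0],[0,1,0],[0,0,-1]].astype(float)
plan(np.array([501.5,-300.3,24+99+40]),R)
E
```

```text
t: 20.1
eef_pos: [429.7, -80.5, 257.1]
tcp_rot: [[-0.866, 0.024, 0.5], [0.021, 1.0, -0.012], [-0.5, -0.0, -0.866]]
ft_force: [0.5, -0.2, -1.5]
opening: 25.6
t: 21.1
eef_pos: [426.6, -234.0, 257.1]
tcp_rot: [[-1.0, 0.024, -0.004], [0.024, 1.0, -0.0], [0.004, -0.0, -1.0]]
ft_force: [0.4, 0.4, -1.4]
opening: 25.2
rotvec tool deg [-0.02 -0.21 -1.37] shift world [ 74.87 -66.26 -94.14] in target axes [-74.87 -66.26  94.14] in cur axes [-76.78 -64.41  93.89] pos [ 426.63 -234.04  257.14]
```

```bash
python3 -m crank '[[-0.012,-0.01,0,0,-0.2,0],[-0.012,-0.01,0,0,0,0],[-0.012,-0.01,0.005,0,0,0],[-0.012,-0.01,0.015,0,0,0],[-0.012,-0.01,0.02,0,0,0],[-0.012,-0.01,0.02,0,0,0],[-0.005,-0.0045,0.02,0,0,0],[0,0,0.014,0,0,0],[0,0,0,0,0,0],[0,0,0,0,0,0]]'; python3 - <<'E'
from h import *
np.set_printoptions(precision=2,suppress=True)
R=np.c_[[-1,0,0],[0,1,0],[0,0,-1]].astype(float)
plan(np.array([501.5,-300.3,24+99+40]),R)
s=optics.camera("side");t=optics.camera("top");w=optics.camera("wrist")
save(s,"s12",(280,100,400,200));save(t,"t12",(290,140,420,250));save(w,"w12")
o=ctrl.observe();p=np.array(o["eef_pos"]);z=np.array(o["tcp_rot"])[:,2]
print("foot px crop",(proj(s,p+99*z)-[280,100])*6,"spot",(proj(s,[501.5,-300.3,24])-[280,100])*6)
E
```

```text
t: 22.1
eef_pos: [502.2, -300.0, 164.0]
tcp_rot: [[-1.0, 0.024, 0.004], [0.024, 1.0, -0.0], [-0.004, 0.0, -1.0]]
ft_force: [1.2, -0.2, -1.3]
opening: 25.1
rotvec tool deg [ 0.    0.2  -1.36] shift world [-0.67 -0.34 -1.01] in target axes [ 0.67 -0.34  1.01] in cur axes [ 0.66 -0.36  1.01] pos [ 502.17 -299.96  164.01]
foot px crop [294.97 316.55] spot [289.92 380.  ]
```

View pics/s12.png

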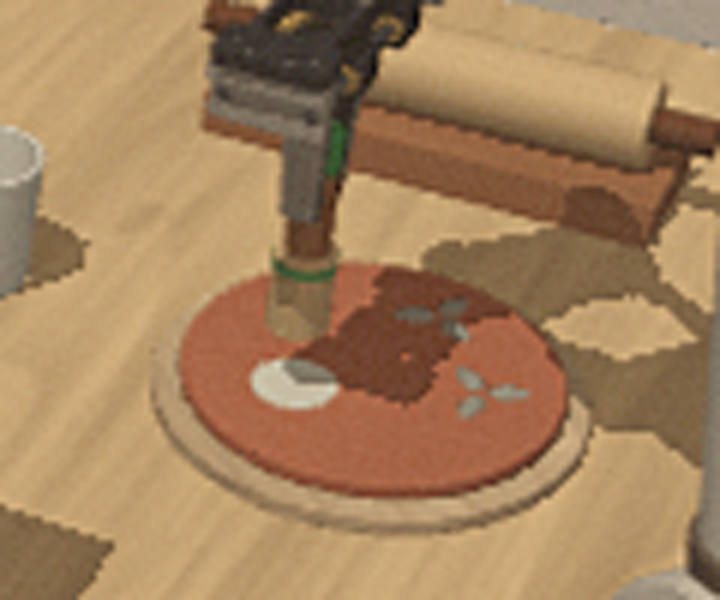

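View pics/w12.png

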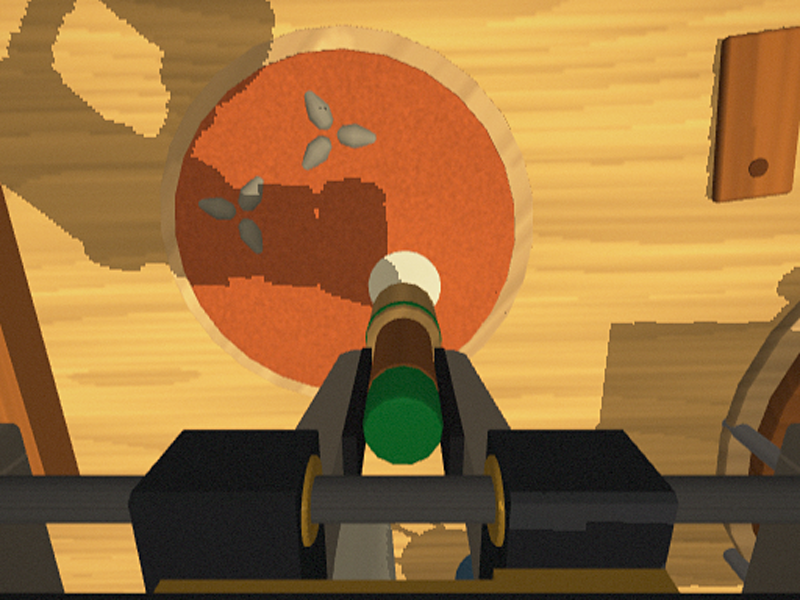

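View pics/t12.png

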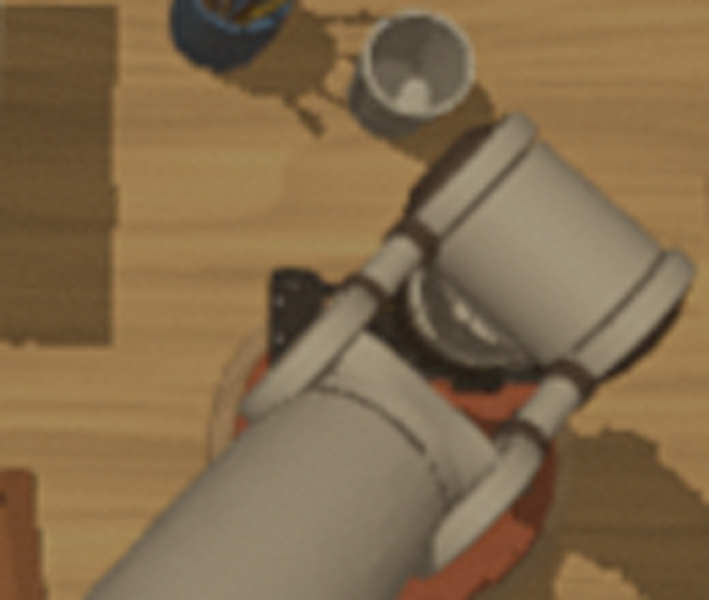

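```bash
cat >> h.py <<'E'
def overlay(c,name,box,foot,u,col=(255,0,255)):
    s=min(800/(box[2]-box[0]),600/(box[3]-box[1]))
    im=cv2.resize(c["img"][box[1]:box[3],box[0]:box[2],::-1],None,fx=s,fy=s,interpolation=cv2.INTER_CUBIC)
    a=np.cross(u,[0,1,0]);a/=np.linalg.norm(a);b=np.cross(u,a)
    def circ(h,r,cl):
        q=[((proj(c,foot+h*u+r*(np.cos(t)*a+np.sin(t)*b))-box[:2]+.5)*s-.5) for t in np.linspace(0,6.28,40)]
        cv2.polylines(im,[np.array(q).round().astype(np.int32)],True,cl,1)
    circ(0,18,col);circ(50,18,col);circ(50,13,col);circ(125,13,col);circ(100,13,col)
    foot,u,a,b=np.array([501.5,-300.3,24]),np.array([0,0,1]),np.array([1,0,0]),np.array([0,1,0]);circ(0,24,(255,255,0))
    cv2.imwrite("pics/"+name+".png",im)
E
python3 - <<'E'
from h import *
s=optics.camera("side");w=optics.camera("wrist")
o=ctrl.observe();p=np.array(o["eef_pos"]);z=np.array(o["tcp_rot"])[:,2]
overlay(s,"s13",(300,100,370,180),p+99*z,-z)
overlay(w,"w13",(200,130,320,310),p+99*z,-z)
E
```

```text
(no output)
```

View pics/s13.png

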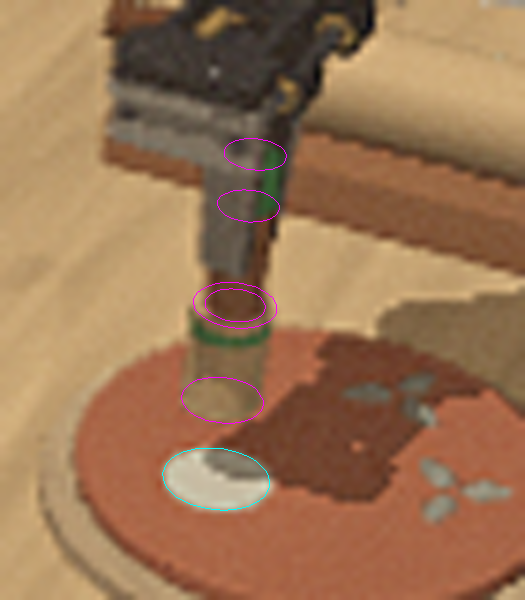

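View pics/w13.png

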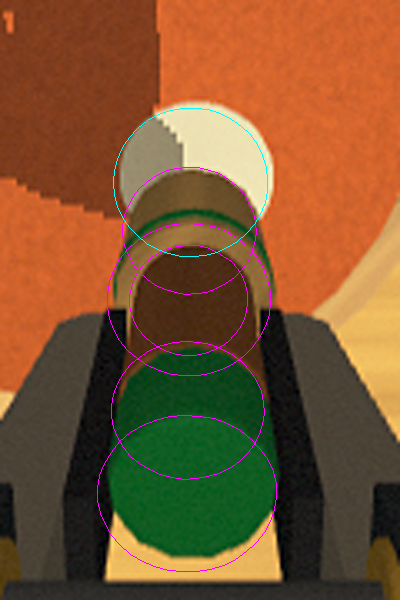

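Overlay agrees within about 2 mm in both views: spot outline, barrel and foot, with the stamp hanging plumb. Lowering.

```bash
python3 -m crank '[[0.0007,0,0.008,0,0.2,0],[0,0,0.008,0,0,0],[0,0,0.007,0,0,0],[0,0,0.005,0,0,0],[0,0,0.003,0,0,0],[0,0,0.002,0,0,0],[0,0,0.001,0,0,0],[0,0,0,0,0,0],[0,0,0,0,0,0],[0,0,0,0,0,0]]'; python3 - <<'E'
from h import *
s=optics.camera("side");w=optics.camera("wrist")
o=ctrl.observe();p=np.array(o["eef_pos"]);z=np.array(o["tcp_rot"])[:,2];print(p,o["ft_force"],z)
overlay(s,"s14",(300,100,370,180),p+99*z,-z)
overlay(w,"w14",(200,130,320,310),p+99*z,-z)
E
```

```text
t: 23.35
eef_pos: [501.8, -300.3, 130.3]
tcp_rot: [[-1.0, 0.024, 0.001], [0.024, 1.0, -0.001], [-0.001, -0.001, -1.0]]
ft_force: [-0.3, -0.6, -1.4]
opening: 25.4
[ 501.78624289 -300.25163847  130.19478595] [ 0.09656899  0.60474219 -1.25596529] [ 6.38707121e-04 -4.42948893e-04 -9.99999698e-01]
```

View pics/s14.png

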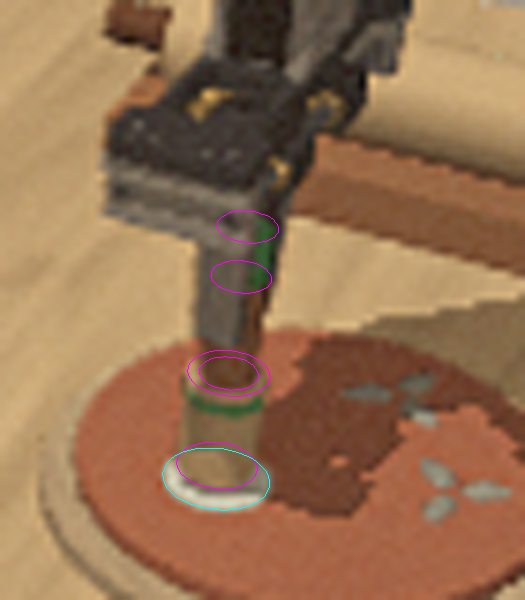

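View pics/w14.png

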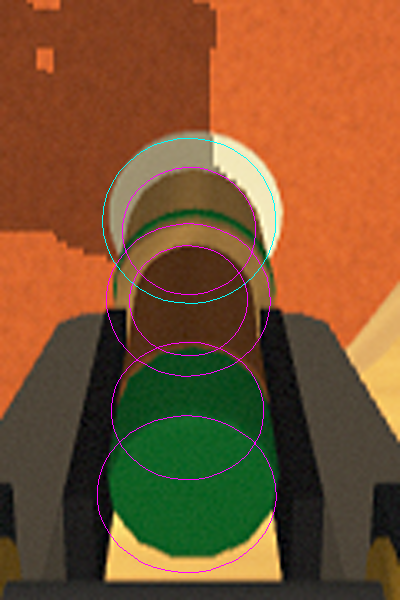

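```bash
python3 -m crank '[[0.001,0,0.001,0,0,0],[0,0,0.001,0,0,0],[0,0,0.001,0,0,0],[0,0,0.001,0,0,0],[0,0,0.0005,0,0,0],[0,0,0.0005,0,0,0],[0,0,0,0,0,0],[0,0,0,0,0,0],[0,0,0,0,0,0],[0,0,0,0,0,0]]'
```

```text
t: 24.45
eef_pos: [500.8, -300.2, 125.1]
tcp_rot: [[-1.0, 0.024, 0.0], [0.024, 1.0, -0.0], [-0.0, -0.0, -1.0]]
ft_force: [-0.1, 1.0, -1.3]
opening: 25.0
```

```bash
python3 -m crank '[[0,0,0.0005,0,0,0],[0,0,0.0005,0,0,0],[0,0,0.0005,0,0,0],[0,0,0.0005,0,0,0],[0,0,0.0005,0,0,0],[0,0,0,0,0,0],[0,0,0,0,0,0],[0,0,0,0,0,0],[0,0,0,0,0,0],[0,0,0,0,0,0]]'
```

```text
t: 25.45
eef_pos: [501.0, -300.2, 123.9]
tcp_rot: [[-1.0, 0.023, 0.001], [0.023, 1.0, -0.001], [-0.001, -0.001, -1.0]]
ft_force: [-2.4, 1.9, 7.7]
opening: 25.4
```

Contact, about 8 N. Pressing a bit more and holding.

```bash
python3 -m crank '[[0,0,0.0005,0,0,0],[0,0,0.0004,0,0,0],[0,0,0,0,0,0],[0,0,0,0,0,0],[0,0,0,0,0,0],[0,0,0,0,0,0],[0,0,0,0,0,0],[0,0,0,0,0,0],[0,0,0,0,0,0],[0,0,0,0,0,0]]'; python3 - <<'E'
from h import *
s=optics.camera("side");w=optics.camera("wrist")
o=ctrl.observe();p=np.array(o["eef_pos"]);z=np.array(o["tcp_rot"])[:,2];print(p,o["ft_force"],z)
overlay(s,"s15",(300,100,370,180),p+99*z,-z)
overlay(w,"w15",(200,130,320,310),p+99*z,-z)
E
```

```text
t: 26.45
eef_pos: [501.2, -300.3, 123.9]
tcp_rot: [[-1.0, 0.023, 0.001], [0.023, 1.0, -0.001], [-0.001, -0.001, -1.0]]
ft_force: [-3.2, 3.5, 12.9]
opening: 25.5
[ 501.17779714 -300.31654273  123.87087809] [-2.80566479  3.77612014 12.36848491] [ 1.11879369e-03 -7.15057362e-04 -9.99999118e-01]
```

View pics/s15.png

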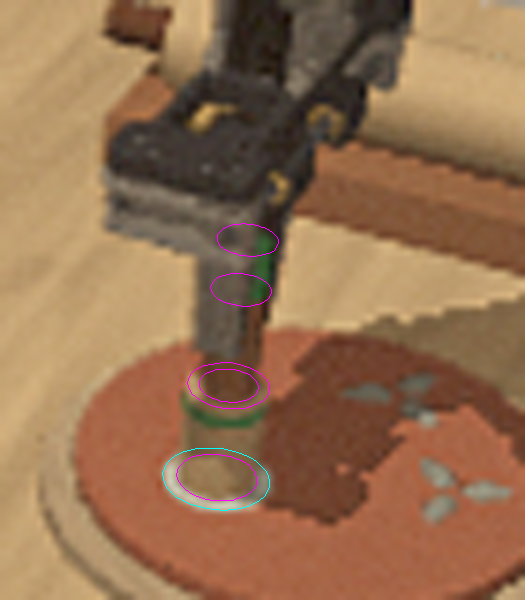

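View pics/w15.png

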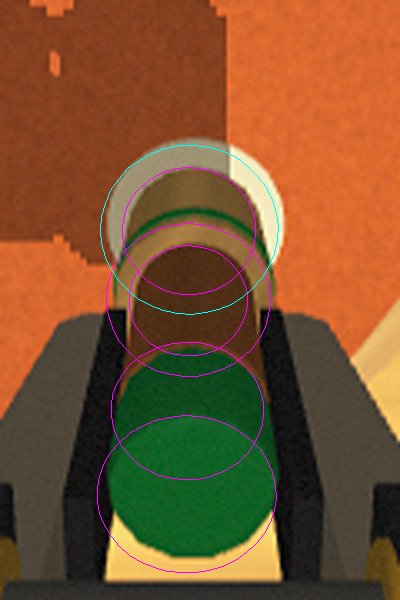

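Pressed with about 13 N, foot within the spot on both views. Unloading, opening, then retreating straight up.

```bash
python3 -m crank '[[0,0,-0.0008,0,0,0],[0,0,-0.0008,0,0,0],[0,0,0,0,0,0],[0,0,0,0,0,0],[0,0,0,0,0,0],[0,0,0,0,0,0],[0,0,0,0,0,0],[0,0,0,0,0,0],[0,0,0,0,0,0],[0,0,0,0,0,0]]' && python3 -m crank '[[0,0,0,0,0,0],[0,0,0,0,0,0],[0,0,0,0,0,0],[0,0,0,0,0,0],[0,0,0,0,0,0],[0,0,0,0,0,0],[0,0,0,0,0,0],[0,0,0,0,0,0],[0,0,0,0,0,0],[0,0,0,0,0,0]]' -0.1; python3 - <<'E'
from h import *
save(optics.camera("wrist"),"w16")
E
```

```text
t: 27.55
eef_pos: [501.0, -300.2, 123.9]
tcp_rot: [[-1.0, 0.024, 0.001], [0.024, 1.0, -0.0], [-0.001, -0.0, -1.0]]
ft_force: [-1.9, 2.0, 5.1]
opening: 25.4
t: 28.55
eef_pos: [500.7, -300.1, 123.2]
tcp_rot: [[-1.0, 0.024, 0.0], [0.024, 1.0, -0.0], [-0.0, -0.0, -1.0]]
ft_force: [-1.0, 0.2, 0.2]
opening: 50.0
```

View pics/w16.png

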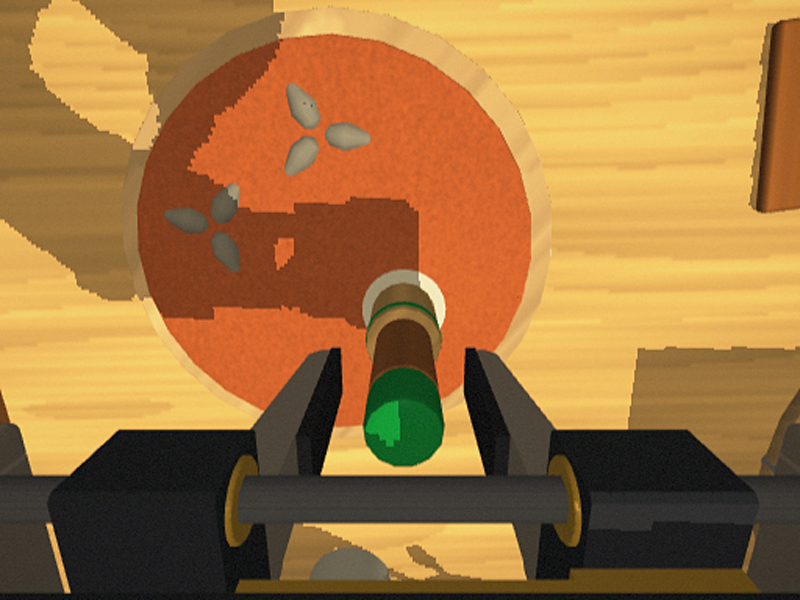

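The stamp at (404,400) stands free between the open fingers. Retreating up, then back towards the robot for a clear view.

```bash
python3 -m crank '[[0,0,-0.01,0,0,0],[0,0,-0.015,0,0,0],[0,0,-0.02,0,0,0],[0,0,-0.02,0,0,0],[0,0,-0.02,0,0,0],[0,0,-0.02,0,0,0],[0,0,-0.02,0,0,0],[0,0,-0.01,0,0,0],[0,0,0,0,0,0],[0,0,0,0,0,0]]' && python3 -m crank '[[0.01,0.01,0,0,0,0],[0.015,0.025,0,0,0,0],[0.015,0.03,0,0,0,0],[0.015,0.035,0,0,0,0],[0.015,0.035,0,0,0,0],[0.015,0.035,0,0,0,0],[0.015,0.03,0,0,0,0],[0.01,0.02,0,0,0,0],[0,0,0,0,0,0],[0,0,0,0,0,0]]'; python3 - <<'E'
from h import *
np.set_printoptions(precision=2,suppress=True)
s=optics.camera("side");t=optics.camera("top")
overlay(s,"s17",(300,100,370,180),np.array([501,-300.3,24]),np.array([0,0,1.]))
overlay(t,"t17",(310,170,400,240),np.array([501,-300.3,24]),np.array([0,0,1.]))
save(s,"s18");save(t,"t18")
for n in("stamp_green_top","stamp_green_foot"):
  for c in (s,t): print(n,[(x["xy"],x["score"]) for x in spot_point(c,n)][:2])
E
```

```text
t: 29.6
eef_pos: [500.5, -300.0, 257.9]
tcp_rot: [[-1.0, 0.024, 0.0], [0.024, 1.0, 0.0], [-0.0, 0.0, -1.0]]
ft_force: [-0.4, 0.2, 0.4]
opening: 50.6
t: 30.6
eef_pos: [395.7, -77.6, 257.4]
tcp_rot: [[-1.0, 0.023, -0.0], [0.023, 1.0, -0.0], [0.0, -0.0, -1.0]]
ft_force: [0.0, -0.3, 0.7]
opening: 50.7
stamp_green_top [([332.4, 132.8], 0.78), ([262.6, 364.9], 0.54)]
stamp_green_top [([362.7, 207.7], 0.72)]
stamp_green_foot [([326.7, 164.8], 0.67), ([239.8, 189.1], 0.2)]
stamp_green_foot [([351.0, 212.3], 0.56)]
```

View pics/s17.png

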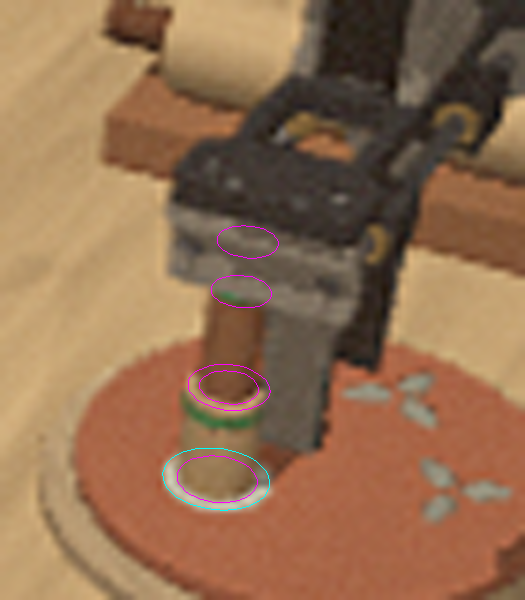

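View pics/t17.png

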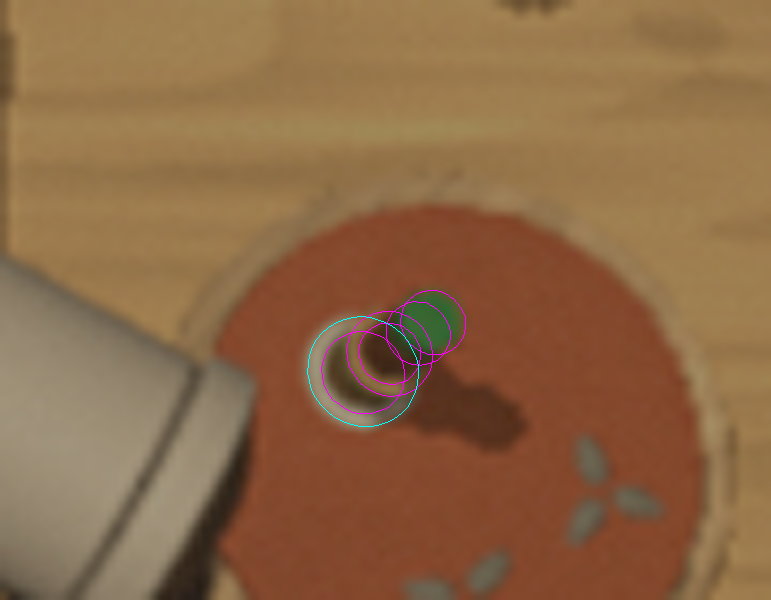

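View pics/s18.png

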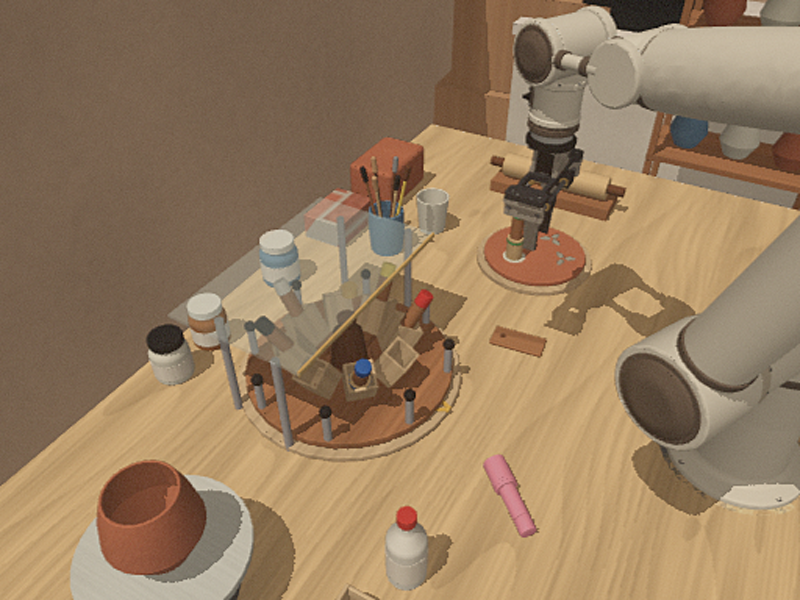

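View pics/t18.png

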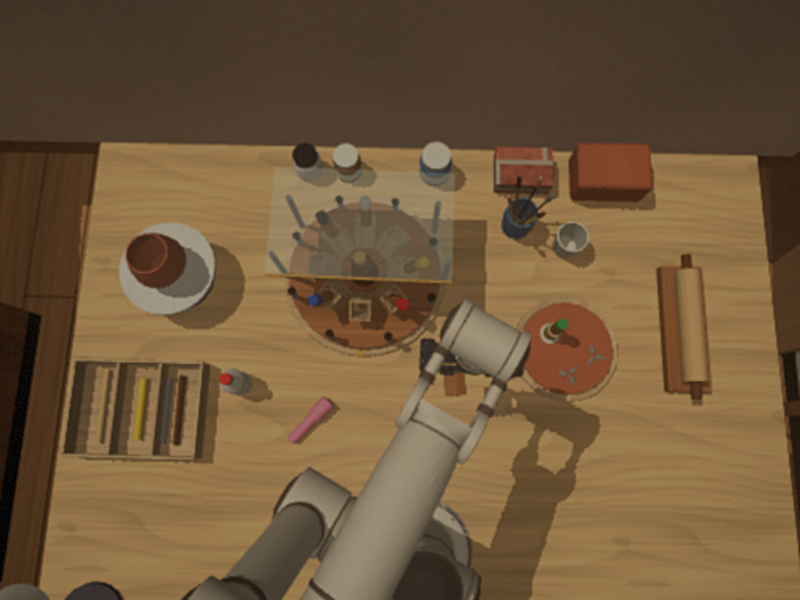

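The stamp stands upright on the spot: in the top view the outlines of foot, barrel and cap all coincide. The five others are in their pockets, and the jar, cup, bottle and rib look unmoved. The arm is clear. Handing in.

```bash
python3 - <<'E'
from workcell import ctrl
o=ctrl.observe();print(o["t"],o["ft_force"],o["joint_vel"]);print(ctrl.job_done())
E
```

```text
30.9 [-0.14339908  0.92101453 -0.03479642] [ 0.00437903 -0.00512667  0.00224426  0.002158   -0.00163839  0.00031729]
the job is handed in; nothing more can be done
None
```

I handed the job in at 30.9 s of the 67 s allowed, with the green stamp standing on the pale spot.

- **Carousel:** I turned it about 159° in two pin sweeps plus a small nudge. The pin balls put the green stamp within 1° of the front line.
- **Stamp:** I gripped it at 25.6 mm opening, drew it out along its 30° lean and set it down slowly. I pressed it with about 13 N, then released it.
- **Last checks:**
  - In the top view the modelled foot, barrel and cap outlines coincide with the stamp, upright and centred on the spot to about 2 mm. The side view shows the foot inside the spot, but there the gripper hid the stamp's top.
  - The other five stamps are in their pockets.
  - Jar, cup and bottle look unmoved. In the top view the arm partly covered the rib, but it looks in place in the side view.
  - The arm was clear and at rest, with under 1 N at the wrist.
- **Disagreements:** The wrist camera placed the spot about 1.5–2 mm away from where the other two cameras did, which is within its calibration. Some first network detections (stand, stamp middles and feet) were wrong, so I used the fits from the pins and the spot outline instead.

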